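# Set the flip stop and bring the cheese block up to it

## Task

On the portioning board, fold the flip stop nearer the knife slot fully down in front of the fence, leaving the other one up, then push the cheese block flat against the fence and along it until its end bears firmly on the foot of that stop for a moment, ready to cut a portion. The stops are only finger-tight on their rail, so push with feeling: the stop must not be shoved off its setting. Leave the block lying square against both fence and stop, the stop down, and nothing else disturbed.

Things in the scene. Friction and masses are not known exactly. Their poses are not given: they have to be found in the camera images.
- board: Portioning board fixed on the bench: wood, 470 mm along its y, 210 mm deep, flat bed 26 mm above the bench, turned up to 0.2 rad. Along its far edge runs the fence, an aluminium rail 30 mm deep, 25 mm above the bed; both cut by a 3 mm knife slot. Two flip stops ride on the rail. Origin on the bench, 50 mm before the fence's front face, mid-length; axes as fence.
- fence (a point): Foot of the fence's front face, at bed height, where the knife slot meets it. x points square into the fence (away from the robot), y along the fence in the direction the block is pushed, from the open end towards the stops, z up. The bed reaches 170 mm before the face (to x = -170 mm) and from y = -265 to +205 mm.
- stop_near: Steel saddle of the flip stop nearer the knife slot, clamped finger-tight: it slips along the rail (y) at some 12 N. Origin: middle of the flag's hinge pin, 12 mm behind the fence's front face, 41 mm above the bed; axes as fence. The saddle is 40 mm long in y and rises 10 mm above the origin; a black clamp knob stands out behind, to x = +41 mm, below the rail's top.
- stop_near_flag (a joint): Angle of its flag: aluminium bar 10 mm thick (y), 18 mm high, 77 mm long from the pin, a plate hanging from its outer half. 0 = fully down: level across the bed before the fence, centred at pin height, plate 5 mm off the bed, face to the block 5 mm from the pin in -y. 1.57 = upright; starts leaning back, 1.65 to 1.9. Stiff hinge (0.12 N m): stays where left, must be led down to its rest.
- stop_near_tip (a point): Outer end of that flag's bar, 77 mm from the pin; moves with the flag. Through the plate below goes a locked setting screw, 43 mm before the fence face and 21 mm above the bed when down. Its flat foot (stop_near_foot), 16 mm across, meets the block: it stands 4 to 24 mm out of the flag's face towards the block (-y), otherwise each time and not measured. Its knurled head is on the other side.
- stop_far: Saddle of the second, identical flip stop farther along the rail, 85 to 140 mm beyond the near one; same origin and axes. Leave alone.
- stop_far_flag (a joint): Angle of the second stop's flag, same meaning; starts up at 1.65 to 1.9 and stays up.
- cheese_center (a point): Centre of the block of hard cheese, half-way up: cut by hand, about 128 mm long (its y, along the fence), 80 mm wide (its x) and 55 mm high, each true to 2 mm or so; about 0.5 to 0.7 kg. It lies on the bed at the open (-y) end, off the fence and a little askew, and takes about 2 to 5 N to slide on the wood.
- slice: A portion already cut, 35 mm (y) x 80 x 55 mm, on the bed near its front edge, level with the far stop; origin at the middle of its underside. Leave alone.
- mortar: Stone mortar, 132 mm across, 85 mm high, on the bench left of the board; origin under its middle. Leave alone.
- pestle: Hardwood pestle lying on the bench, 156 mm long, 34 mm thick; origin on the bench under its middle. Leave alone.
- cup: Aluminium cup, 76 mm across, 85 mm high; origin under its middle. Leave alone.
- canister: Clear acrylic canister with a grey lid, 104 mm across, 156 mm high; origin under its middle. Leave alone.
- knife: Cook's knife with a black handle lying on the bench right of the board, 320 mm long, 17 mm high; origin on the bench, mid-length. Leave alone.
- dish: Shallow white dish, 100 mm across, 35 mm high; origin under its middle. Leave alone.
Things that resemble listed ones, but are neither listed nor needed, are in the scene too. What is shaped like the part that bears cheese_center but green or yellow is not meant.

How it is judged:
On the way, in this order (a step that is already met when the one before it is completed fails the run):
1. the flag nearer the knife slot is folded fully down (value of joint stop_near_flag below 0.04 rad), for 0.2 s.
2. the block lies flat along the fence and bears on the stop with more than 3 N (value of joint stop_near_flag below 0.04 rad and x of cheese_center in the frame of fence above -0.0425 m and angle between the y axis of cheese_center and the y axis of fence, either way round below 0.03 rad and contact force between cheese and stop_near above 3 N), for 0.15 s.
At the end, for the whole second after the job is handed in: Near flag down (within 0.04 rad) and still within 1.5 mm of its setting on the rail; block on the bed, long side on the fence (within 2.5 mm, 0.03 rad), end on the near stop's screw foot (gap under 2.5 mm), at rest and released; far flag still up (value of joint stop_near_flag below 0.04 rad and x of cheese_center in the frame of fence above -0.0425 m and angle between the y axis of cheese_center and the y axis of fence, either way round below 0.03 rad and y of cheese_center in the frame of stop_near_foot above -0.0665 m and z of cheese_center in the frame of fence below 0.031 m and angle between cheese_center's own z axis and vertical below 0.05 rad and linear speed of cheese below 0.01 m/s and distance of stop_near from where it was at the start of the episode below 0.0015 m and value of joint stop_far_flag above 1.5 rad); the robot touches nothing.
It fails at once if the near stop is shoved more than 1.5 mm along the rail (distance of stop_near from where it was at the start of the episode above 0.0015 m).
It fails at once if the far stop is shifted or its flag pulled down (distance of stop_far from where it was at the start of the episode above 0.004 m or value of joint stop_far_flag below 1.4 rad).
It fails at once if the block is tipped over (angle between cheese_center's own z axis and vertical above 0.5 rad).
It fails at once if the mortar, pestle, cup, canister, knife, white dish or cut slice is moved more than 15 mm (distance of any of mortar, pestle, cup, canister, knife, dish, slice from where it was at the start of the episode above 0.015 m).
It also fails if it takes over 72 s, if anything falls off the work surface, if the arm or the gripper's body presses on something with over 40 N, if the wrist force passes 120 N, or if a joint passes its speed limit or range.

## Robot

A 6-joint arm with a two-finger parallel gripper is mounted at the origin on the work surface. World frame = base frame: x ahead of the robot, y to its left, z up, the work surface at z = 0. Lengths are in m, angles in rad, forces in N, time in s.
With the tool pointing down it reaches from about 0.35 to 0.85 m from the base axis. Payload 8.1 kg.
Tool frame: the origin (TCP) lies at the very end of the fingers, on their centre line; the grasp point (between the pads) lies robot.grip_depth behind it (robot.grip_depth is the distance from the TCP to the grasp point, in m); z points along the fingers, y is the direction in which the jaws open and shut (so a half turn about z gives the same grasp; the last joint's range is limited). The gripper opens to 93 mm and grips with 3 to 60 N. Pads are 15 mm wide; open, the fingers measure 128 mm over their backs; the gripper's body (75 mm by 188 mm) begins 65 mm behind the grasp point.
Start: joints at [-1.247, 0.13, 1.488, -0, 1.523, -0.085], TCP at [0.239, -0.551, 0.183] pointing down, gripper open.
Joint ranges: [-2.96, 2.96], [-0.89, 2.26], [0.02, 2.5], [-1.34, 4.48], [0, 2.73], [-2.66, 2.66]. Speed limits (rad/s): [2.39, 2.39, 2.79, 3.14, 3.14, 3.14].

## Interface

Orientations are given as a rotation vector (axis times angle).
In Python, from bench import robot, viewer, order gives the robot as it stands. The module is installed in compiled form; this text tells all that it offers.
- The arm moves only by the tool send_rows, never from a script. Its argument "commands" is a list of rows, each an object with "translation": the shift along the tool's x, y, z normalised to -1 to 1, where 1 is 100 mm, a list of three; "rotation": the turn, a rotation vector about the tool's x, y, z normalised to -1 to 1, where 1 is 90 degrees, a list of three; "fingers": the closure, from 0 (fully open) to 1 (shut). A call has 1 to 5 rows; each row is the pose to reach, as a shift and turn from the pose commanded when the call began, along the tool's axes at that moment; what a row does not reach only later rows make up. A row lasts 1/8 s, in which the tool goes at most 62.5 mm and 10.7 degrees, less where a joint would pass 70% of its speed; a pose out of reach is approached as far as the arm can. A call with a number of a shift or a turn outside -1 to 1 is refused whole. A call with a gripper value outside its range is refused whole. The fingers move at their own pace and stop on an object; the grip force is fixed at half the most. Time passes only in rows, so rows that repeat a pose let the fingers close. It gives the time, the measured TCP pose, the force and the opening at its end, in the units of the state.
- robot.get_state(): the state, without advancing time (a new reading comes with each control period).
- viewer.get_image(name): name is "side" or "top"; returns the picture (400x640x3 uint8, red, green, blue); there is no depth.
- viewer.calibration(name): a dict with "K" (3x3 intrinsics, pixels), "R" (3x3) and "t" (3): a world point X has camera coordinates R X + t. Camera axes: x right, y down, z forward; pixel columns grow to the right and rows downward; lengths in m; the calibration is good to about 2 mm. A picture is of the moment at which its call begins. calibration takes no time and is no camera call.
- order.hand_in(): hands the job in, once; it reports no verdict.
The state is a dict: "clock": time; "q": joint angles; "qd": joint speeds; "joint_torque": joint torques, N m; "tcp_pos": TCP position; "ee_rot": TCP orientation; "wrist_force": force on the tool from outside, world axes, zero at the start; "moment": the same for the moment, N m; "finger_gap": opening from 0.0 (shut) to 1.0 (fully open).
Only numpy, scipy, OpenCV 4.12 (cv2) and the standard library are available. Lean on these libraries where they do the work, as an engineer would, in place of code of your own. Each camera call takes 0.05 s, during which the arm holds its last target.

## Working session

There is one attempt and no reset: what is moved stays moved. The work goes in short steps, Python scripts to look and compute and a tool call to move; the robot and the scene stay as the last step left them, time stands still between calls to the robot, and variables do not carry over. Pictures are saved under pics/ and viewed, and the job is handed in when it is done.

Besides the shell and the picture viewer there is one more tool, called after "Call:" as name(argument=value, ...), one argument or row to a line, values as JSON. send_rows: Moves the arm, as the interface text tells. Scaled input: -1 to 1 covers 100 mm each way for a shift and 90 degrees each way for a turn. Its arguments: {"type":"object","properties":{"commands":{"type":"array","items":{"type":"object","properties":{"translation":{"type":"array","items":{"type":"number"}},"rotation":{"type":"array","items":{"type":"number"}},"fingers":{"type":"number"}}}}},"required":["commands"]}

```bash
mkdir -p pics; python3 - <<'E'
from bench import robot, viewer, order
import cv2,numpy as np
s=robot.get_state(); print(s); print(robot.grip_depth)
for n in("side","top"):
    im=viewer.get_image(n); cv2.imwrite(f"pics/{n}0.png",im[:,:,::-1])
    c=viewer.calibration(n); print(n,c)
E
```

```text
{'clock': 0.0, 'q': array([-1.24739670e+00,  1.31152143e-01,  1.48927078e+00, -3.11743779e-05,
        1.52299948e+00, -8.54342409e-02]), 'qd': array([0.00102611, 0.00166002, 0.00092021, 0.00052193, 0.0002484 ,
       0.0014114 ]), 'joint_torque': array([ 1.80845640e-03, -5.59830379e+01, -4.91763103e+01,  7.67156132e-02,
        3.56158765e-02, -1.59725255e-04]), 'tcp_pos': array([ 0.23831124, -0.54995188,  0.18159757]), 'ee_rot': array([-3.07440728e+00, -6.37365857e-01,  3.89509533e-04]), 'wrist_force': array([-0.27169965, -0.23903798,  0.10150962]), 'moment': array([-0.00359713,  0.02527746, -0.01727339]), 'finger_gap': 0.9976440003014938}
0.0188
side {'K': array([[466.29116604,   0.        , 323.19483037],
       [  0.        , 466.29116604, 195.74866672],
       [  0.        ,   0.        ,   1.        ]]), 'R': array([[-0.69415791, -0.719712  ,  0.01262705],
       [-0.5615065 ,  0.530427  , -0.63510444],
       [ 0.45039456, -0.44795294, -0.77232306]]), 't': array([0.30815148, 0.30391833, 1.37714918])}
top {'K': array([[400.39246015,   0.        , 321.73326302],
       [  0.        , 400.39246015, 202.99718346],
       [  0.        ,   0.        ,   1.        ]]), 'R': array([[ 0.0066877 , -0.99997387, -0.00274568],
       [-0.99421859, -0.0063549 , -0.10718684],
       [ 0.10716659,  0.00344664, -0.9942351 ]]), 't': array([0.00911006, 0.46398785, 1.07077531])}
```

View pics/side0.png

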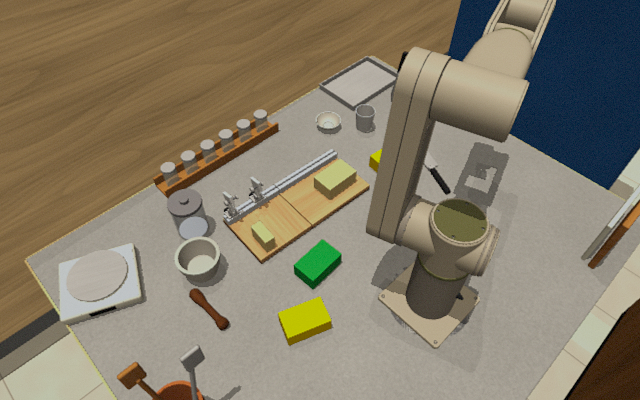

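View pics/top0.png

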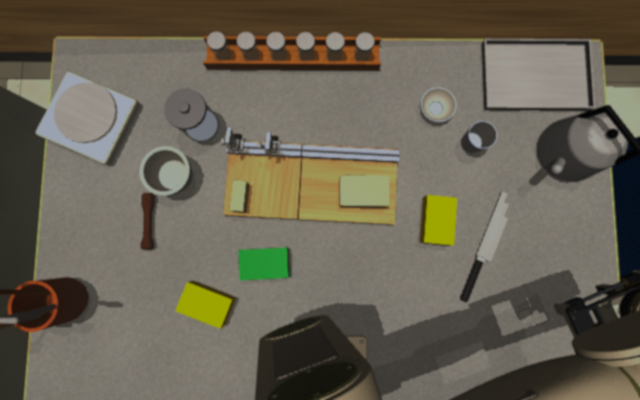

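```bash
cat > h.py <<'E'
import numpy as np,cv2
from bench import robot,viewer,order
def px(n,X):
    c=viewer.calibration(n);p=(c['K']@(c['R']@np.asarray(X,float).T+c['t'][:,None] if np.ndim(X)>1 else c['K']@(c['R']@np.asarray(X,float)+c['t'])));return (p[:2]/p[2]).T if False else p[:2]/p[2]
def px(n,X):
    c=viewer.calibration(n);X=np.atleast_2d(np.asarray(X,float));p=(X@c['R'].T+c['t'])@c['K'].T;return p[:,:2]/p[:,2:]
def back(n,uv,z):
    c=viewer.calibration(n);d=c['R'].T@np.linalg.inv(c['K'])@np.array([uv[0],uv[1],1.]);o=-c['R'].T@c['t'];return o+d*(z-o[2])/d[2]
def crop(im,x0,x1,y0,y1,f,name):
    cv2.imwrite(name,cv2.resize(im[y0:y1,x0:x1,::-1],None,fx=f,fy=f,interpolation=cv2.INTER_CUBIC))
E
python3 - <<'E'
from h import *
t=cv2.imread("pics/top0.png")[:,:,::-1];s=cv2.imread("pics/side0.png")[:,:,::-1]
crop(t,215,411,125,235,4,"pics/t1.png");crop(s,215,375,145,262,5,"pics/s1.png")
E
```

```text
(no output)
```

View pics/t1.png

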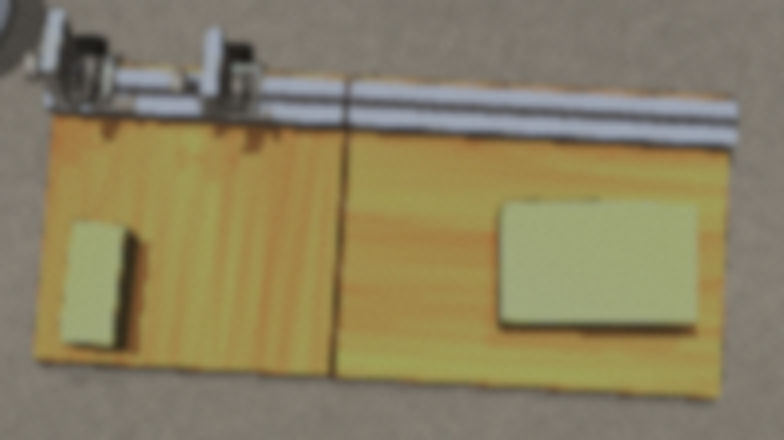

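View pics/s1.png

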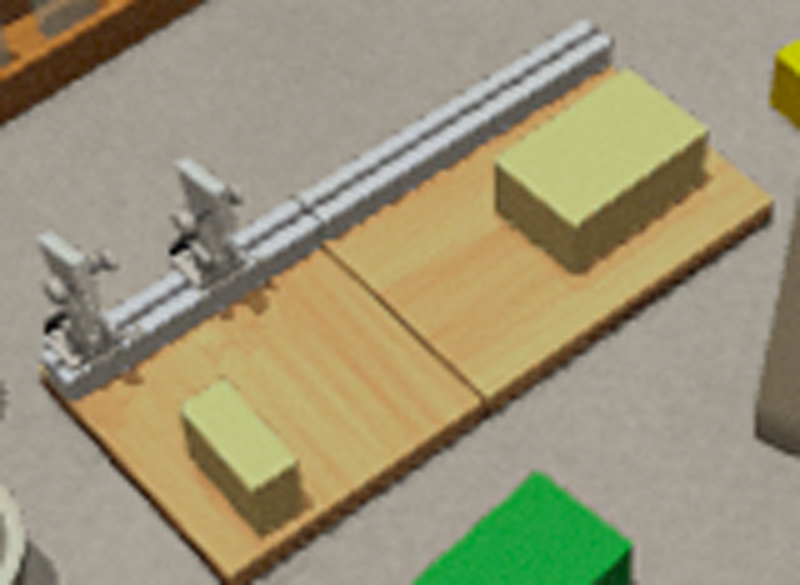

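```bash
cat >> h.py <<'E'
def F(p,P):  # fence-frame m -> world
    P=np.atleast_2d(np.asarray(P,float));c,s=np.cos(p[2]),np.sin(p[2])
    return np.c_[p[0]+c*P[:,0]-s*P[:,1],p[1]+s*P[:,0]+c*P[:,1],0.026+P[:,2]]
E
python3 - <<'E'
from h import *
from scipy.optimize import least_squares
T=[((36,360),(-170,205,0)),((720,397),(-170,-265,0)),((333,376),(-170,0,0)),((737,147),(0,-265,25)),((347,130),(0,0,25))]
S=[((228,580),(-170,205,0)),((772,205),(-170,-265,0)),((486,402),(-170,0,0)),((326,240),(0,0,0)),((612,42),(0,-265,25))]
tp=np.array([(215+(a+.5)/4-.5,125+(b+.5)/4-.5) for (a,b),_ in T]);tm=np.array([m for _,m in T])/1000
sp=np.array([(215+(a+.5)/5-.5,145+(b+.5)/5-.5) for (a,b),_ in S]);sm=np.array([m for _,m in S])/1000
f=lambda p:np.r_[(px('top',F(p,tm))-tp).ravel(),(px('side',F(p,sm))-sp).ravel()]
r=least_squares(f,[.45,.1,0]);print(r.x);print(f(r.x).reshape(-1,2).round(2))
for nm,g in (('top',lambda p:(px('top',F(p,tm))-tp).ravel()),('side',lambda p:(px('side',F(p,sm))-sp).ravel())): print(nm,least_squares(g,r.x).x)
p=r.x
# cheese top corners
for (a,b) in [(500,203),(697,206),(694,326),(499,324)]:
    w=back('top',(215+(a+.5)/4-.5,125+(b+.5)/4-.5),.081); print('ct',w[:2])
for (a,b) in [(497,163),(622,72),(709,131),(574,225)]:
    w=back('side',(215+(a+.5)/5-.5,145+(b+.5)/5-.5),.081); print('cs',w[:2])
c=viewer.calibration('top');print(-c['R'].T@c['t']);c=viewer.calibration('side');print(-c['R'].T@c['t'])
t=cv2.imread("pics/top0.png")[:,:,::-1];s=cv2.imread("pics/side0.png")[:,:,::-1]
crop(t,215,290,122,160,10,"pics/t2.png");crop(s,217,273,170,230,10,"pics/s2.png")
E
```

```text
[ 0.58871622  0.06872511 -0.04986915]
[[-0.91  0.38]
 [ 0.44  0.85]
 [-0.15  0.61]
 [ 0.18 -0.01]
 [-0.27 -1.15]
 [ 0.02 -0.68]
 [ 0.65 -1.29]
 [-0.29 -0.52]
 [-0.45  1.18]
 [ 0.12 -0.31]]
top [ 0.58903897  0.06847763 -0.04854423]
side [ 0.58785546  0.06936297 -0.05248347]
ct [ 0.53082383 -0.03434944]
ct [ 0.52963531 -0.16305181]
ct [ 0.45082153 -0.16021976]
ct [ 0.45131435 -0.03385206]
cs [ 0.52697223 -0.03572176]
cs [ 0.52904205 -0.15712596]
cs [ 0.44912831 -0.16081457]
cs [ 0.45244551 -0.03516642]
[0.34649308 0.00836784 1.11436081]
[-0.23570259  0.67747185  1.2527329 ]
```

View pics/t2.png

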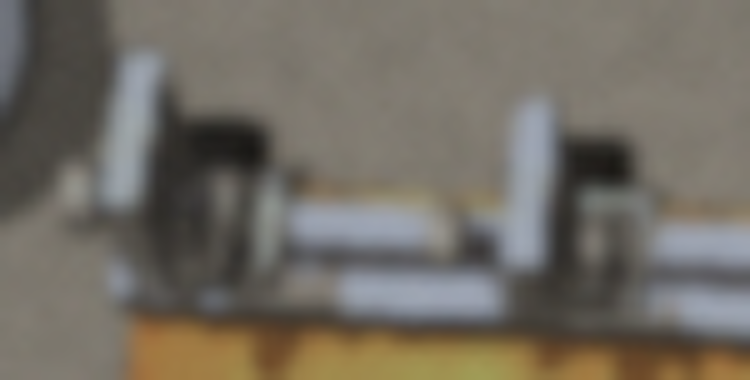

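View pics/s2.png

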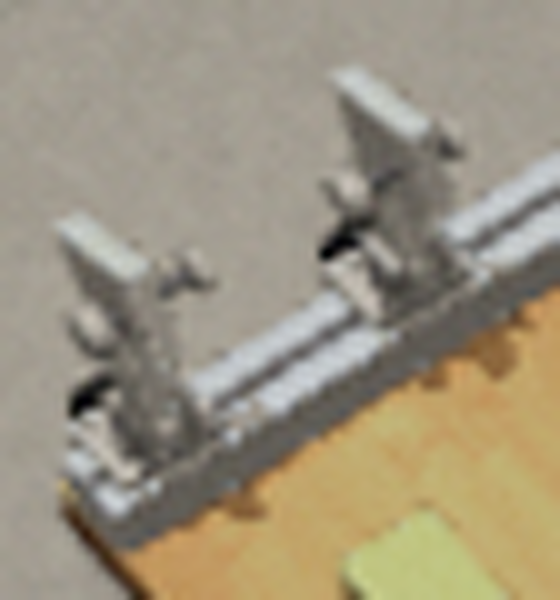

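```bash
python3 - <<'E'
from h import *
from scipy.optimize import least_squares
p=np.array([ 0.58871622, 0.06872511,-0.04986915])
def inv(w): 
    c,s=np.cos(p[2]),np.sin(p[2]);d=w[:2]-p[:2];return np.array([c*d[0]+s*d[1],-s*d[0]+c*d[1]])*1000
g=lambda a,b,k,x0,y0:(x0+(a+.5)/k-.5,y0+(b+.5)/k-.5)
# flag fit: end face corners in flag coords. along u=77; v from -36 .. 9 ; y +-5
def flag(y,th,u,v,w): # u along bar, v up(when down), w y
    c,s=np.cos(th),np.sin(th)
    return (0.012-c*u-0+ s*v, y+w, 0.041+s*u+c*v)
for name,To,So in (("near",[(512,98),(553,98),(547,270),(508,270)],[(330,73),(352,66),(437,123),(415,137)]),("far",[(122,52),(165,52),(143,210),(104,208)],[(55,225),(80,212),(148,268),(125,282)])):
    # face: back(v=+9) at top image; order: (+y,back),(-y,back),(-y,front),(+y,front)
    tp=np.array([g(a,b,10,215,122) for a,b in To]);sp=np.array([g(a,b,10,217,170) for a,b in So])
    def model(q,front=-.036): return F(p,[flag(q[0],q[1],.077,v,w) for v,w in ((.009,.005),(.009,-.005),(front,-.005),(front,.005))])
    f=lambda q:np.r_[(px('top',model(q))-tp).ravel(),(px('side',model(q))-sp).ravel()]
    r=least_squares(f,[.08,1.75]);print(name,r.x,f(r.x).reshape(-1,2).round(1).tolist())
    for v in('top','side'):
        ff=lambda q:(px(v,model(q))-(tp if v=='top' else sp)).ravel(); print(v,least_squares(ff,[.08,1.75]).x)
for a in (500,655): print('saddle',inv(back('top',g(a,230,10,215,122),.077)))
for (a,b) in [(500,203),(697,206),(694,326),(499,324)]: print('ch',inv(back('top',g(a,b,4,215,125),.081)).round(1))
for (a,b) in [(497,163),(622,72),(709,131),(574,225)]: print('cs',inv(back('side',g(a,b,5,215,145),.081)).round(1))
E
```

```text
near [0.07862482 1.77211069] [[0.9, 0.5], [0.8, 0.7], [-0.4, -0.1], [-0.5, -0.3], [-0.2, 0.4], [0.2, -0.4], [-0.4, -0.0], [-0.8, 0.1]]
top [0.07910694 1.7765142 ]
side [0.0778907  1.76543704]
far [0.17849475 1.8771519 ] [[0.5, 0.3], [0.2, 0.5], [-0.3, 0.1], [-0.4, 0.1], [-0.4, 0.1], [-0.2, -0.2], [0.2, -0.5], [-0.3, -0.3]]
top [0.17854513 1.88359983]
side [0.17871759 1.86141982]
saddle [19.51867688 96.8271074 ]
saddle [21.81095665 55.82553175]
ch [ -52.7 -105.8]
ch [ -47.5 -234.4]
ch [-126.3 -235.5]
ch [-132.1 -109.3]
cs [ -56.5 -107.4]
cs [ -48.3 -228.5]
cs [-128.  -236.2]
cs [-130.9 -110.6]
```

```bash
cat >> h.py <<'E'
from scipy.spatial.transform import Rotation as Ro
P=np.array([ 0.58871622, 0.06872511,-0.04986915])
def inv(w):
    c,s=np.cos(P[2]),np.sin(P[2]);d=np.asarray(w)[:2]-P[:2];return np.r_[c*d[0]+s*d[1],-s*d[0]+c*d[1],np.asarray(w)[2]-.026]*1000
def plan(targets,st=None):
    """targets in fence mm; tool y along fence x, tool z down"""
    st=st or robot.get_state();R0=Ro.from_rotvec(st['ee_rot']);p0=st['tcp_pos']
    c,s=np.cos(P[2]),np.sin(P[2])
    y=np.array([c,s,0]);z=np.array([0,0,-1.]);x=np.cross(y,z)
    Rt=Ro.from_matrix(np.c_[x,y,z])
    rv=(R0.inv()*Rt).as_rotvec()
    print('t',round(st['clock'],2),'now fence',inv(p0).round(1),'force',(st['wrist_force']).round(1),'rot',(rv/(np.pi/2)).round(4))
    for t in targets:
        w=F(P,np.array(t)/1000.)[0];print(t,'->',(R0.inv().apply(w-p0)/.1).round(3))
E
python3 - <<'E'
from h import *
plan([(-150,-150,230),(70,78.5,200),(70,78.5,90)])
print(Ro.from_rotvec(robot.get_state()['ee_rot']).as_matrix().round(3))
for uv in ((185,105),(203,122)): print(inv(back('top',uv,.156)),inv(back('top',uv,0)))
E
```

```text
t 0.1 now fence [-319.1 -635.4  155.7] force [-0.2 -0.6  0.8] rot [-9.00e-04 -6.00e-04 -7.08e-01]
(-150, -150, 230) -> [ 3.666 -3.605 -0.737]
(70, 78.5, 200) -> [ 6.65  -4.679 -0.435]
(70, 78.5, 90) -> [ 6.65  -4.678  0.665]
[[ 0.918  0.398 -0.001]
 [ 0.398 -0.918  0.002]
 [ 0.    -0.002 -1.   ]]
[ 88.62806723 287.79169064 130.        ] [141.94457524 346.41590317 -26.        ]
[ 47.99193931 239.45221379 130.        ] [ 94.69378207 290.20782579 -26.        ]
```

Call:
send_rows(
  commands=[
    {"translation": [0.4, -0.4, -0.3], "rotation": [0, 0, -0.118], "fingers": 1},
    {"translation": [0.7, -0.7, -0.6], "rotation": [0, 0, -0.236], "fingers": 1},
    {"translation": [1, -0.9, -0.7], "rotation": [0, 0, -0.354], "fingers": 1},
    {"translation": [1, -1, -0.7], "rotation": [0, 0, -0.472], "fingers": 1},
    {"translation": [1, -1, -0.7], "rotation": [0, 0, -0.59], "fingers": 1},
  ],
)

```text
clock: 0.72
tcp_pos: [0.2908, -0.4181, 0.2527]
ee_rot: [-2.46, -1.954, 0.0]
wrist_force: [0.3, 0.1, -0.4]
finger_gap: 0.513
```

```bash
python3 - <<'E'
from h import *
plan([(-150,-150,230),(70,78.5,200)])
E
```

```text
t 0.72 now fence [-273.3 -501.1  226.7] force [ 0.3  0.1 -0.4] rot [-0.      0.     -0.1133]
(-150, -150, 230) -> [ 3.674  0.592 -0.033]
(70, 78.5, 200) -> [6.313 2.353 0.267]
```

Call:
send_rows(
  commands=[
    {"translation": [0.5, 0.18, 0], "rotation": [0, 0, -0.06], "fingers": 1},
    {"translation": [1, 0.37, 0], "rotation": [0, 0, -0.113], "fingers": 1},
    {"translation": [1, 0.37, 0], "rotation": [0, 0, -0.113], "fingers": 1},
  ],
)

```text
clock: 1.1
tcp_pos: [0.3514, -0.3279, 0.2525]
ee_rot: [-2.279, -2.162, -0.001]
wrist_force: [0.3, -0.3, 0.0]
finger_gap: 0.187
```

Call:
send_rows(
  commands=[
    {"translation": [0.5, 0.25, 0], "rotation": [0, 0, 0], "fingers": 1},
    {"translation": [1, 0.5, 0], "rotation": [0, 0, 0], "fingers": 1},
  ],
)

```text
clock: 1.35
tcp_pos: [0.4054, -0.2333, 0.2523]
ee_rot: [-2.288, -2.153, 0.001]
wrist_force: [0.5, 0.2, 0.3]
finger_gap: 0.011
```

Call:
send_rows(
  commands=[
    {"translation": [0.5, 0.25, 0], "rotation": [0, 0, 0], "fingers": 1},
    {"translation": [1, 0.5, 0], "rotation": [0, 0, 0], "fingers": 1},
  ],
)

```text
clock: 1.6
tcp_pos: [0.4616, -0.1359, 0.2524]
ee_rot: [2.287, 2.154, -0.001]
wrist_force: [1.1, -0.9, -0.5]
finger_gap: 0.002
```

Call:
send_rows(
  commands=[
    {"translation": [0.5, 0.4, 0], "rotation": [0, 0, 0], "fingers": 1},
    {"translation": [1, 0.8, 0], "rotation": [0, 0, 0], "fingers": 1},
  ],
)

```text
clock: 1.85
tcp_pos: [0.5458, -0.043, 0.2525]
ee_rot: [2.286, 2.154, -0.0]
wrist_force: [-0.3, -1.8, 0.5]
finger_gap: 0.004
```

```bash
python3 - <<'E'
from h import *
plan([(-150,-150,230),(70,78.5,200)])
E
```

```text
t 1.85 now fence [ -37.3 -113.7  226.5] force [-0.3 -1.8  0.5] rot [ 0.0002  0.0004 -0.006 ]
(-150, -150, 230) -> [-0.374 -1.124 -0.035]
(70, 78.5, 200) -> [1.932 1.054 0.265]
```

Call:
send_rows(
  commands=[
    {"translation": [0.5, 0.3, 0], "rotation": [0, 0, 0], "fingers": 1},
    {"translation": [1, 0.7, 0], "rotation": [0, 0, -0.006], "fingers": 1},
  ],
)

```text
clock: 2.1
tcp_pos: [0.6205, 0.0517, 0.2524]
ee_rot: [2.275, 2.166, -0.001]
wrist_force: [1.4, -0.7, 0.6]
finger_gap: 0.002
```

Call:
send_rows(
  commands=[
    {"translation": [0.5, 0.2, 0.1], "rotation": [0, 0, 0], "fingers": 1},
    {"translation": [0.92, 0.38, 0.2], "rotation": [0, 0, 0], "fingers": 1},
    {"translation": [0.92, 0.38, 0.26], "rotation": [0, 0, 0], "fingers": 1},
    {"translation": [0.92, 0.38, 0.26], "rotation": [0, 0, 0], "fingers": 1},
  ],
)

```text
clock: 2.6
tcp_pos: [0.6614, 0.1399, 0.2252]
ee_rot: [-2.275, -2.166, 0.004]
wrist_force: [0.5, -0.5, 0.3]
finger_gap: 0.001
```

```bash
python3 - <<'E'
from h import *
plan([(70,78.5,200),(70,78.5,90)])
for n in("top","side"):
    im=viewer.get_image(n)
    if n=="top": crop(im,190,340,70,200,5,"pics/t3.png")
    else: crop(im,180,320,60,200,5,"pics/s3.png")
E
```

```text
t 2.6 now fence [ 69.   74.7 199.2] force [ 0.5 -0.5  0.3] rot [-0.0014  0.0007  0.0005]
(70, 78.5, 200) -> [ 0.038  0.01  -0.008]
(70, 78.5, 90) -> [0.039 0.012 1.092]
```

View pics/s3.png

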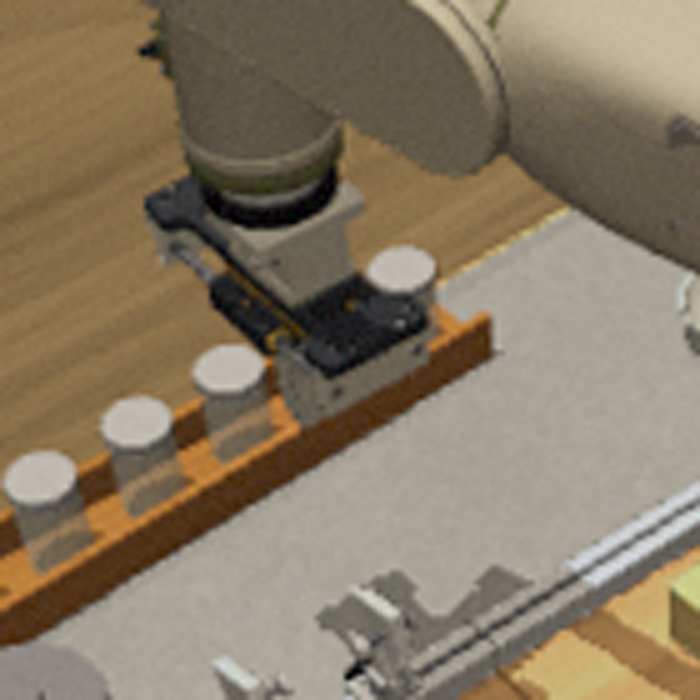

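View pics/t3.png

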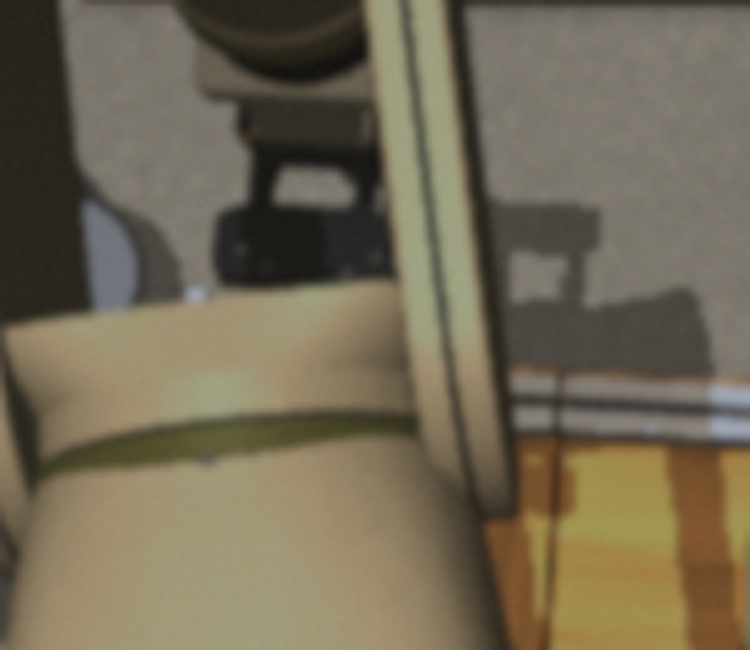

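```bash
python3 - <<'E'
from h import *
s=robot.get_state();p=s['tcp_pos']
for d in (0,.0188,.084): 
    q=px('side',p+[0,0,d])[0]; print(d,q,(q-[180,60])*5)
E
```

```text
0 [242.49821852 151.01016024] [312.4910926  455.05080119]
0.0188 [241.75260108 146.64108801] [308.76300539 433.20544004]
0.084 [239.04451884 130.77261948] [295.22259421 353.86309738]
```

```bash
python3 - <<'E'
from h import *
im=viewer.get_image("side"); q=px('side',robot.get_state()['tcp_pos'])[0]
crop(im,205,275,90,160,9,"pics/s4.png"); print((q-[205,90])*9)
E
```

```text
[336.86363621 548.02282808]
```

View pics/s4.png

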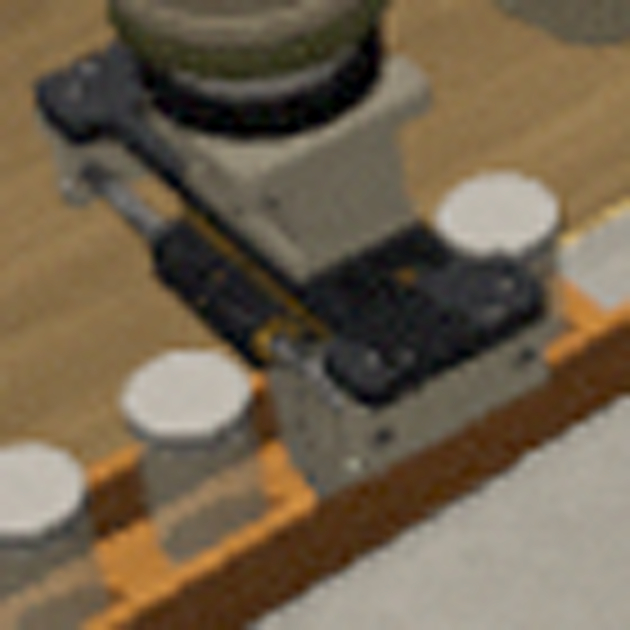

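```bash
python3 - <<'E'
from h import *
p=np.array([0.23831124, -0.54995188,  0.18159757])
for n in('side','top'):
    print(n,px(n,[p,p+[0,0,.084]]))
    im=cv2.imread(f"pics/{n}0.png")[:,:,::-1]
    if n=='side': crop(im,420,540,120,220,6,"pics/s5.png")
    else: crop(im,540,640,250,350,6,"pics/t5.png")
E
```

```text
side [[481.74184453 126.28865614]
 [488.80763726 107.03053087]]
top [[567.14822585 295.47945708]
 [591.72052657 300.43965811]]
```

View pics/t5.png

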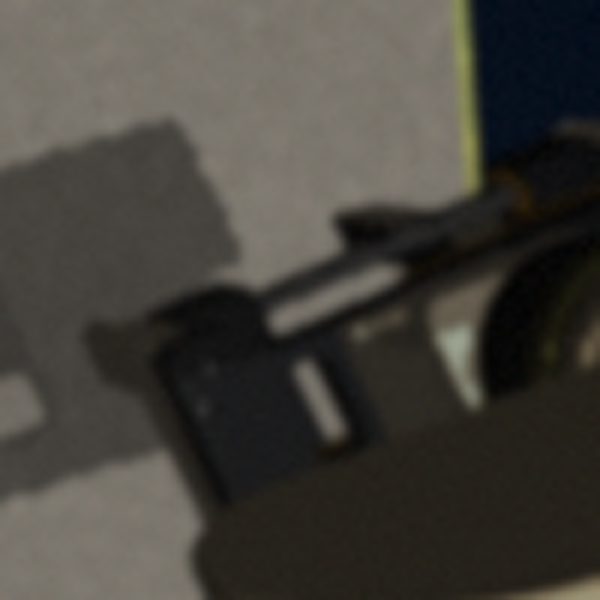

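View pics/s5.png

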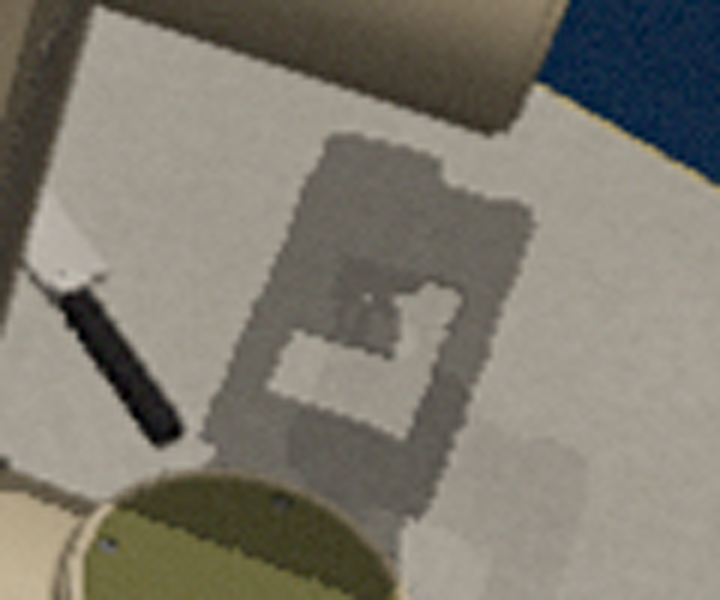

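```bash
python3 - <<'E'
from h import *
for th in np.arange(1.7,-0.01,-.17):
    u=51+15*(1.7-th)/1.7; c,s=np.cos(th),np.sin(th)
    print(round(th,2),'TCP x,z',round(12-c*u+s*9+17.5,1),round(41+s*u+c*9,1))
plan([(70,78.5,92)])
E
```

```text
1.7 TCP x,z 45.0 90.4
1.53 TCP x,z 36.4 93.8
1.36 TCP x,z 27.0 95.7
1.19 TCP x,z 17.2 95.9
1.02 TCP x,z 7.3 94.3
0.85 TCP x,z -2.3 90.9
0.68 TCP x,z -11.5 85.7
0.51 TCP x,z -19.8 78.9
0.34 TCP x,z -26.9 70.5
0.17 TCP x,z -32.5 60.8
0.0 TCP x,z -36.5 50.0
t 2.75 now fence [ 69.7  74.4 201.5] force [-0.1 -1.1 -0.4] rot [ 0.0006  0.0001 -0.0002]
(70, 78.5, 92) -> [0.042 0.002 1.095]
```

Call:
send_rows(
  commands=[
    {"translation": [0.04, 0.01, 0.5], "rotation": [0, 0, 0], "fingers": 1},
    {"translation": [0.04, 0.01, 1], "rotation": [0, 0, 0], "fingers": 1},
    {"translation": [0.04, 0.01, 1], "rotation": [0, 0, 0], "fingers": 1},
  ],
)

```text
clock: 3.12
tcp_pos: [0.6594, 0.1435, 0.122]
ee_rot: [-2.272, -2.162, 0.011]
wrist_force: [0.1, -0.0, 0.0]
finger_gap: 0.003
```

```bash
python3 - <<'E'
from h import *
plan([(70,78.5,92)])
im=viewer.get_image("side"); crop(im,205,285,140,220,9,"pics/s6.png")
E
```

```text
t 3.12 now fence [66.9 78.2 96. ] force [ 0.1 -0.   0. ] rot [-0.0054  0.0011  0.0001]
(70, 78.5, 92) -> [0.003 0.031 0.04 ]
```

View pics/s6.png

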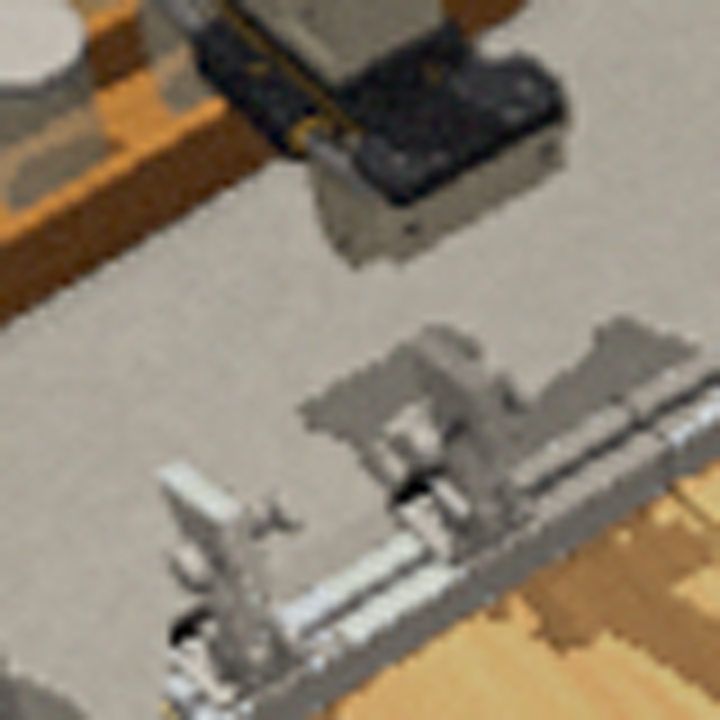

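```bash
python3 - <<'E'
from h import *
p=robot.get_state()['tcp_pos']
print([((px('side',p+[0,0,d])[0]-[205,140])*9).round() for d in(0,.02,.05,.084,.15)])
for x in(-94,94):
  for y in (-37,37): print(x,y,((px('side',p+[x/1000,y/1000,.084])[0]-[205,140])*9).round())
print(((px('side',F(P,[[.036,.0785,.114]]))[0]-[205,140])*9).round())
E
```

```text
[array([362., 304.]), array([355., 267.]), array([345., 209.]), array([334., 141.]), array([309.,   2.])]
-94 -37 [591. 232.]
-94 37 [419. 344.]
94 -37 [255. -46.]
94 37 [85. 53.]
[412. 330.]
```

```bash
python3 - <<'E'
from h import *
im=cv2.imread("pics/s6.png")[100:420,200:600]
im=cv2.createCLAHE(4,(4,4)).apply(cv2.cvtColor(im,cv2.COLOR_BGR2GRAY))
cv2.imwrite("pics/s7.png",cv2.resize(im,None,fx=1.8,fy=1.8))
t=viewer.get_image("top");p=robot.get_state()['tcp_pos'];print(px('top',[p,p+[0,0,.09]]));crop(t,230,310,80,150,9,"pics/t7.png")
E
```

```text
[[269.9826926  119.95532865]
 [264.86983159 107.74710599]]
```

View pics/s7.png

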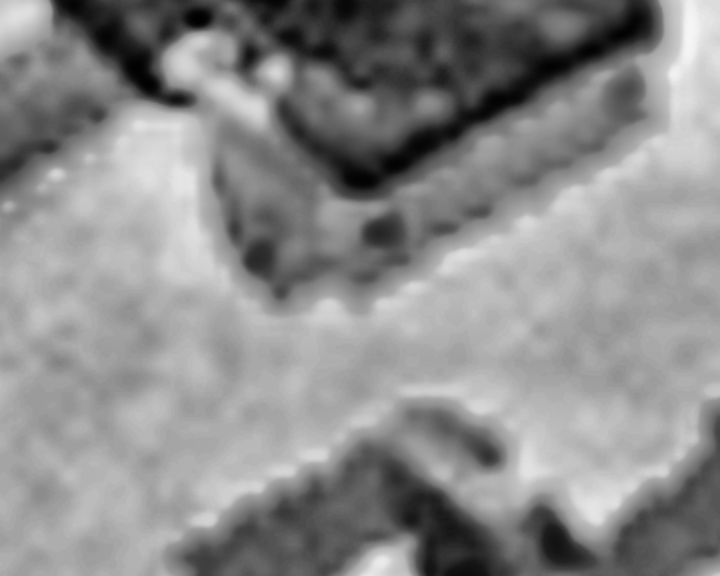

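View pics/t7.png

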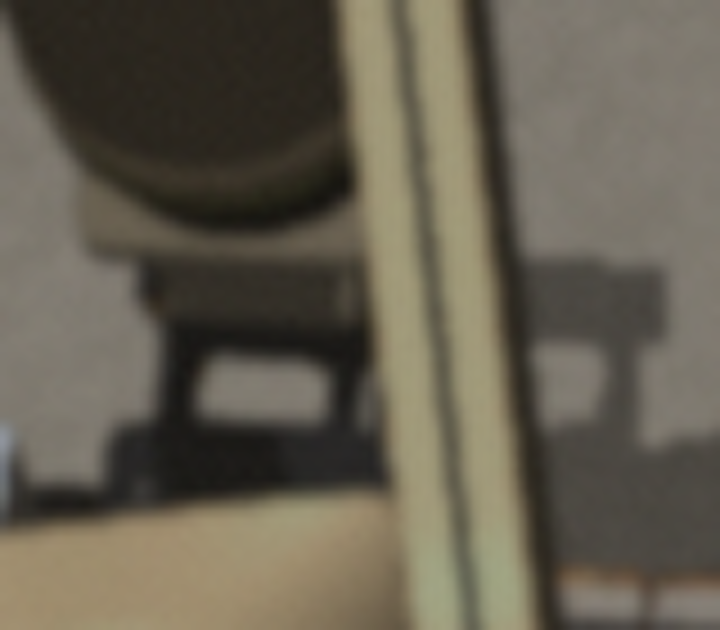

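Call:
send_rows(
  commands=[
    {"translation": [0, 0.03, 0.1], "rotation": [0, 0, 0], "fingers": 1},
    {"translation": [0, 0.03, 0.2], "rotation": [0, 0, 0], "fingers": 1},
    {"translation": [0, 0.03, 0.2], "rotation": [0, 0, 0], "fingers": 1},
  ],
)

```text
clock: 3.6
tcp_pos: [0.6655, 0.1448, 0.1058]
ee_rot: [-2.274, -2.167, 0.002]
wrist_force: [0.1, 0.2, 0.5]
finger_gap: 0.002
```

```bash
python3 - <<'E'
from h import *
plan([(50,78.5,76),(40,78.5,82)])
p=robot.get_state()['tcp_pos']
im=viewer.get_image("side"); crop(im,205,285,140,220,9,"pics/s8.png")
print([((px('side',p+[0,0,d])[0]-[205,140])*9).round() for d in(0,.02,.05,.084,.15)])
E
```

```text
t 3.6 now fence [72.9 79.9 79.8] force [0.1 0.2 0.5] rot [-0.0009  0.0002  0.001 ]
(50, 78.5, 76) -> [-0.013 -0.229  0.038]
(40, 78.5, 82) -> [-0.013 -0.329 -0.022]
[array([360., 337.]), array([353., 300.]), array([343., 243.]), array([332., 177.]), array([308.,  41.])]
```

View pics/s8.png

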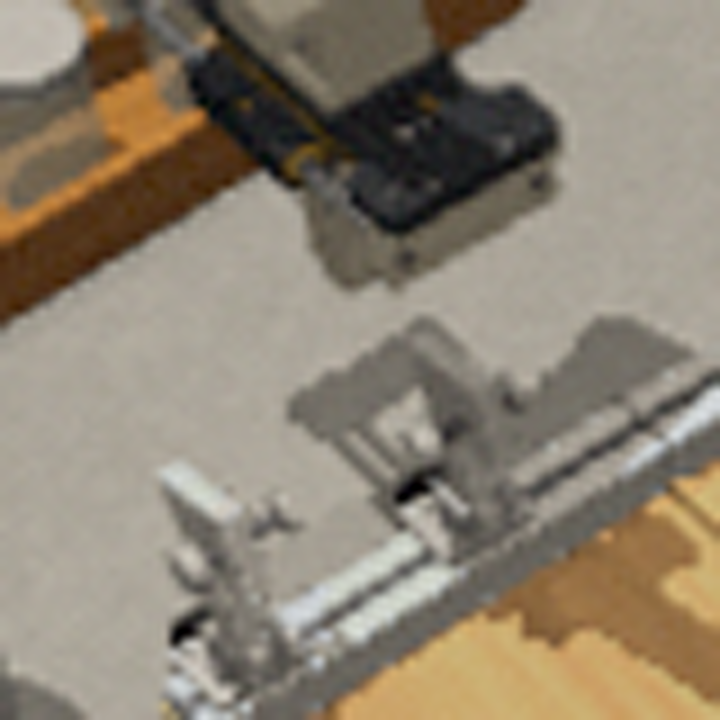

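Call:
send_rows(
  commands=[
    {"translation": [-0.01, -0.05, 0.03], "rotation": [0, 0, 0], "fingers": 1},
    {"translation": [-0.01, -0.1, 0.03], "rotation": [0, 0, 0], "fingers": 1},
    {"translation": [-0.01, -0.15, 0.03], "rotation": [0, 0, 0], "fingers": 1},
    {"translation": [-0.01, -0.19, 0.03], "rotation": [0, 0, 0], "fingers": 1},
  ],
)

```text
clock: 4.15
tcp_pos: [0.6466, 0.145, 0.1039]
ee_rot: [2.274, 2.167, 0.0]
wrist_force: [-0.1, -0.5, -0.6]
finger_gap: 0.004
```

Call:
send_rows(
  commands=[
    {"translation": [0, -0.03, 0], "rotation": [0, 0, 0], "fingers": 1},
    {"translation": [0, -0.06, 0], "rotation": [0, 0, 0], "fingers": 1},
  ],
)

```text
clock: 4.4
tcp_pos: [0.6408, 0.1452, 0.1037]
ee_rot: [2.274, 2.167, 0.0]
wrist_force: [0.0, 0.2, 0.2]
finger_gap: 0.002
```

```bash
python3 - <<'E'
from h import *
plan([(50,78.5,76),(40,78.5,82)])
p=robot.get_state()['tcp_pos']
im=viewer.get_image("side"); crop(im,205,285,140,220,9,"pics/s9.png")
print([((px('side',p+[0,0,d])[0]-[205,140])*9).round() for d in(0,.02,.05,.084,.15)])
E
```

```text
t 4.4 now fence [48.3 78.9 77.7] force [0.  0.2 0.2] rot [ 0.0001 -0.      0.001 ]
(50, 78.5, 76) -> [-0.005  0.017  0.017]
(40, 78.5, 82) -> [-0.004 -0.083 -0.043]
[array([402., 378.]), array([396., 341.]), array([386., 285.]), array([375., 219.]), array([353.,  83.])]
```

View pics/s9.png

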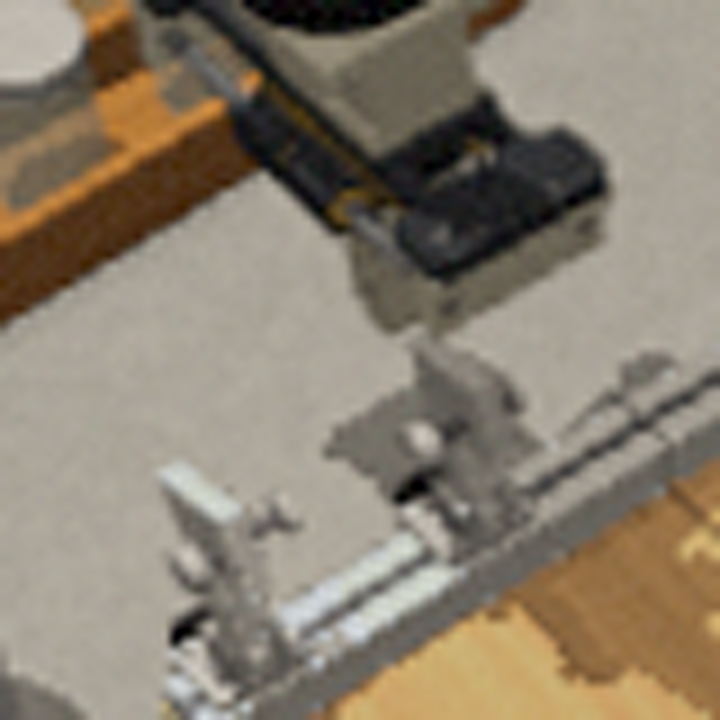

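Call:
send_rows(
  commands=[
    {"translation": [0, -0.03, 0], "rotation": [0, 0, 0], "fingers": 1},
    {"translation": [0, -0.06, 0], "rotation": [0, 0, 0], "fingers": 1},
  ],
)

```text
clock: 4.7
tcp_pos: [0.6352, 0.1454, 0.1038]
ee_rot: [2.274, 2.167, 0.001]
wrist_force: [2.6, 0.7, 1.3]
finger_gap: 0.006
```

Call:
send_rows(
  commands=[
    {"translation": [0, -0.03, 0], "rotation": [0, 0, 0], "fingers": 1},
    {"translation": [0, -0.06, 0], "rotation": [0, 0, 0], "fingers": 1},
  ],
)

```text
clock: 4.95
tcp_pos: [0.63, 0.1457, 0.1049]
ee_rot: [2.273, 2.166, 0.003]
wrist_force: [3.0, -1.1, 7.4]
finger_gap: 0.005
```

```bash
python3 - <<'E'
from h import *
plan([(50,78.5,76),(40,78.5,82)])
p=robot.get_state()['tcp_pos']
im=viewer.get_image("side"); crop(im,205,285,140,220,9,"pics/s10.png")
print([((px('side',p+[0,0,d])[0]-[205,140])*9).round() for d in(0,.02,.05,.084,.15)])
E
```

```text
t 4.95 now fence [37.4 78.9 78.9] force [ 3.  -1.1  7.4] rot [ 0.0017 -0.0002  0.0009]
(50, 78.5, 76) -> [-0.005  0.126  0.029]
(40, 78.5, 82) -> [-0.005  0.026 -0.031]
[array([419., 393.]), array([413., 357.]), array([404., 300.]), array([393., 234.]), array([371.,  99.])]
```

View pics/s10.png

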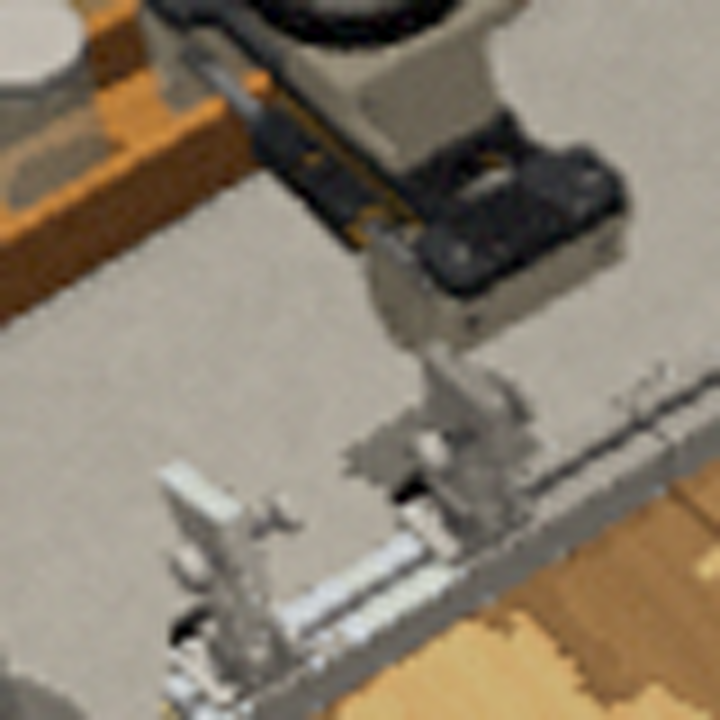

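Call:
send_rows(
  commands=[
    {"translation": [0, 0.06, 0], "rotation": [0, 0, 0], "fingers": 1},
    {"translation": [0, 0.06, -0.15], "rotation": [0, 0, 0], "fingers": 1},
    {"translation": [0, 0.06, -0.15], "rotation": [0, 0, 0], "fingers": 1},
  ],
)

```text
clock: 5.38
tcp_pos: [0.636, 0.1456, 0.1205]
ee_rot: [2.274, 2.166, 0.003]
wrist_force: [0.3, 0.4, 0.3]
finger_gap: 0.007
```

```bash
python3 - <<'E'
from h import *
plan([(32,78.5,94),(26,78.5,94),(16.5,78.5,96),(6.7,78.5,96)])
E
```

```text
t 5.38 now fence [43.4 79.2 94.5] force [0.3 0.4 0.3] rot [ 0.0014 -0.0003  0.001 ]
(32, 78.5, 94) -> [-0.006 -0.114  0.005]
(26, 78.5, 94) -> [-0.006 -0.174  0.005]
(16.5, 78.5, 96) -> [-0.006 -0.269 -0.016]
(6.7, 78.5, 96) -> [-0.006 -0.367 -0.016]
```

Call:
send_rows(
  commands=[
    {"translation": [0, -0.05, 0], "rotation": [0, 0, 0], "fingers": 1},
    {"translation": [0, -0.1, 0], "rotation": [0, 0, 0], "fingers": 1},
    {"translation": [0, -0.15, 0], "rotation": [0, 0, 0], "fingers": 1},
    {"translation": [0, -0.2, 0], "rotation": [0, 0, 0], "fingers": 1},
    {"translation": [0, -0.25, 0], "rotation": [0, 0, 0], "fingers": 1},
  ],
)

```text
clock: 6.0
tcp_pos: [0.6096, 0.1467, 0.1186]
ee_rot: [-2.274, -2.167, 0.0]
wrist_force: [-0.8, 0.5, -0.3]
finger_gap: 0.008
```

```bash
python3 - <<'E'
from h import *
plan([(6.7,78.5,96),(-3.2,78.5,94),(-13,78.5,91)])
im=viewer.get_image("side"); crop(im,205,285,140,220,9,"pics/s11.png")
E
```

```text
t 6.0 now fence [17.  78.9 92.6] force [-0.8  0.5 -0.3] rot [-0.    -0.     0.001]
(6.7, 78.5, 96) -> [-0.004 -0.103 -0.034]
(-3.2, 78.5, 94) -> [-0.004 -0.202 -0.014]
(-13, 78.5, 91) -> [-0.004 -0.3    0.016]
```

View pics/s11.png

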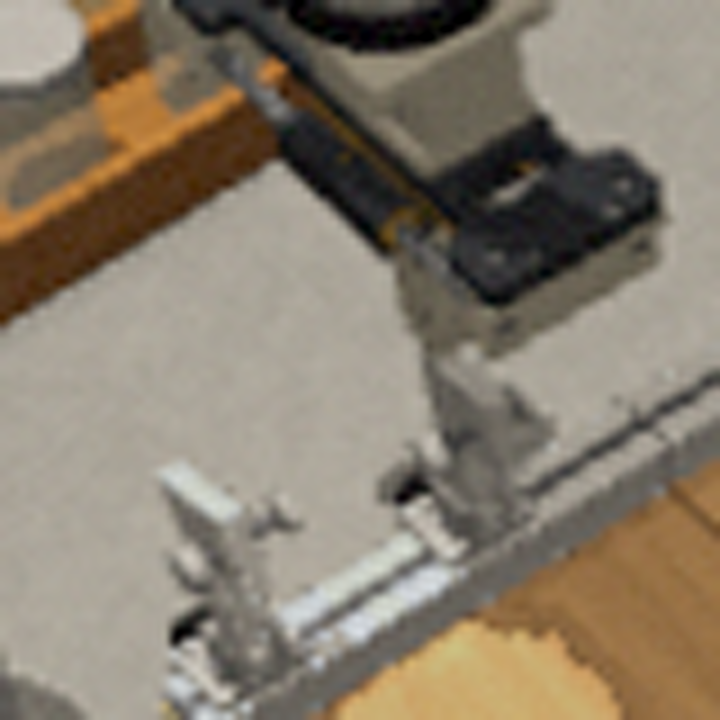

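Call:
send_rows(
  commands=[
    {"translation": [0, -0.05, -0.02], "rotation": [0, 0, 0], "fingers": 1},
    {"translation": [0, -0.1, -0.03], "rotation": [0, 0, 0], "fingers": 1},
    {"translation": [0, -0.15, -0.02], "rotation": [0, 0, 0], "fingers": 1},
    {"translation": [0, -0.2, -0.01], "rotation": [0, 0, 0], "fingers": 1},
  ],
)

```text
clock: 6.55
tcp_pos: [0.5897, 0.1476, 0.1195]
ee_rot: [-2.274, -2.167, 0.0]
wrist_force: [-0.9, 0.4, 0.5]
finger_gap: 0.004
```

```bash
python3 - <<'E'
from h import *
plan([(-13,78.5,91),(-22,78.5,86),(-30,78.5,79),(-37.4,78.5,70.5)])
im=viewer.get_image("side"); crop(im,205,285,140,220,9,"pics/s12.png")
E
```

```text
t 6.55 now fence [-3.  78.8 93.5] force [-0.9  0.4  0.5] rot [-0.0001  0.      0.001 ]
(-13, 78.5, 91) -> [-0.003 -0.1    0.025]
(-22, 78.5, 86) -> [-0.003 -0.19   0.075]
(-30, 78.5, 79) -> [-0.003 -0.27   0.145]
(-37.4, 78.5, 70.5) -> [-0.003 -0.344  0.23 ]
```

View pics/s12.png

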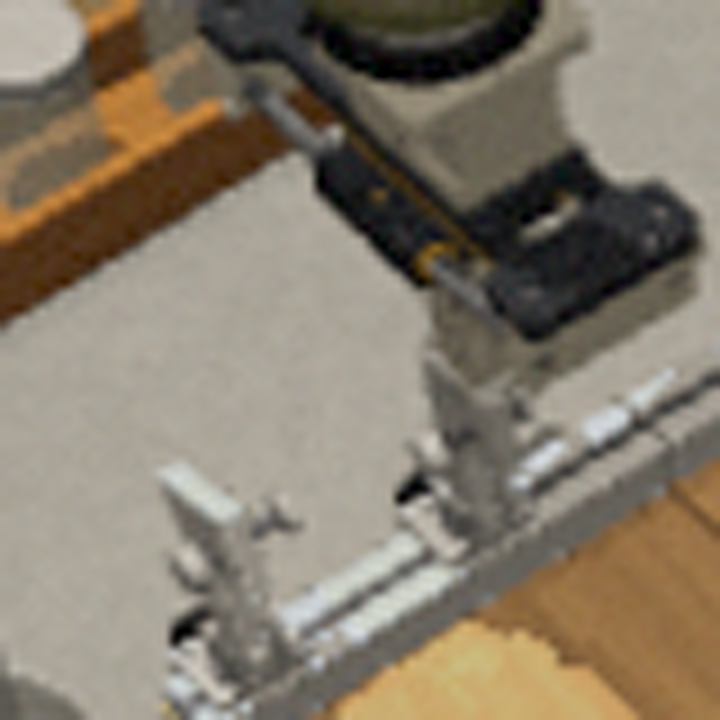

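Call:
send_rows(
  commands=[
    {"translation": [0, -0.4, 0], "rotation": [0, 0, 0], "fingers": 1},
    {"translation": [-0.3, -0.8, 0], "rotation": [0, 0, 0], "fingers": 1},
    {"translation": [-0.5, -0.9, 0.2], "rotation": [0, 0, 0], "fingers": 1},
    {"translation": [-0.5, -0.9, 0.6], "rotation": [0, 0, 0], "fingers": 1},
    {"translation": [-0.5, -0.9, 0.6], "rotation": [0, 0, 0], "fingers": 1},
  ],
)

```text
clock: 7.22
tcp_pos: [0.4946, 0.1015, 0.0567]
ee_rot: [-2.272, -2.164, 0.008]
wrist_force: [-0.3, 0.2, -0.3]
finger_gap: 0.001
```

```bash
python3 - <<'E'
from h import *
plan([(-90,30,10)])
p=robot.get_state()['tcp_pos']
im=viewer.get_image("side"); crop(im,225,345,130,240,6,"pics/s13.png")
print([((px('side',p+[0,0,d])[0]-[225,130])*6).round() for d in(0,.02,.05,.084,.15)])
im=viewer.get_image("top"); crop(im,225,345,100,220,6,"pics/t13.png")
print([((px('top',p+[0,0,d])[0]-[225,100])*6).round() for d in(0,.02,.05,.084,.15)])
E
```

```text
t 7.22 now fence [-95.6  28.1  30.7] force [-0.3  0.2 -0.3] rot [-0.0039  0.0006  0.0007]
(-90, 30, 10) -> [0.02  0.058 0.206]
[array([390., 476.]), array([388., 453.]), array([386., 418.]), array([383., 377.]), array([377., 292.])]
[array([380., 540.]), array([376., 534.]), array([369., 524.]), array([362., 512.]), array([346., 486.])]
```

View pics/s13.png

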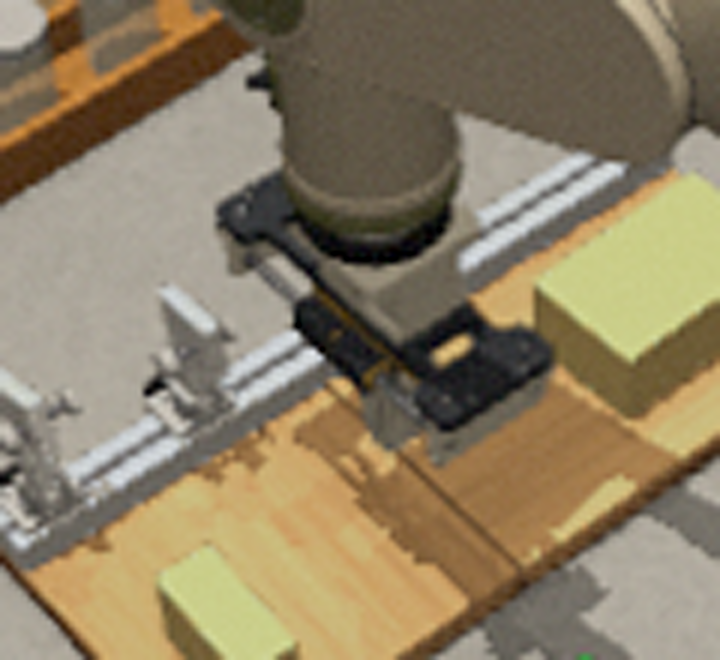

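View pics/t13.png

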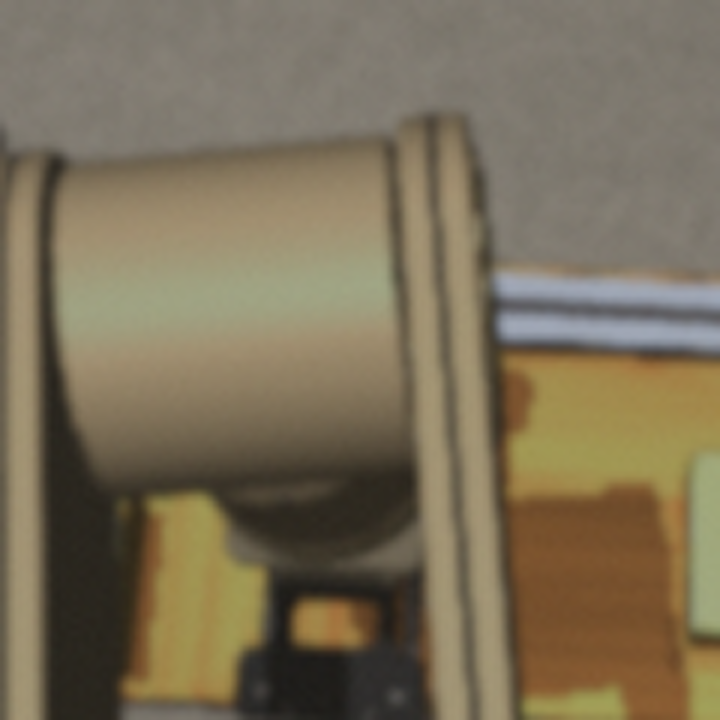

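Call:
send_rows(
  commands=[
    {"translation": [0, 0, 0.08], "rotation": [0, 0, 0], "fingers": 1},
    {"translation": [0, 0, 0.16], "rotation": [0, 0, 0], "fingers": 1},
    {"translation": [0, 0, 0.24], "rotation": [0, 0, 0], "fingers": 1},
    {"translation": [0, 0, 0.24], "rotation": [0, 0, 0], "fingers": 1},
  ],
)

```text
clock: 7.82
tcp_pos: [0.4969, 0.102, 0.0346]
ee_rot: [-2.274, -2.166, 0.002]
wrist_force: [-0.4, 0.3, -0.3]
finger_gap: 0.004
```

Call:
send_rows(
  commands=[
    {"translation": [0, 0, 0.02], "rotation": [0, 0, 0], "fingers": 1},
    {"translation": [0, 0, 0.04], "rotation": [0, 0, 0], "fingers": 1},
  ],
)

```text
clock: 8.07
tcp_pos: [0.498, 0.102, 0.0318]
ee_rot: [2.274, 2.167, 0.001]
wrist_force: [0.2, 0.2, 1.0]
finger_gap: 0.007
```

```bash
python3 - <<'E'
from h import *
plan([(-90,30,10)])
p=robot.get_state()['tcp_pos']
im=viewer.get_image("side"); crop(im,255,335,160,230,9,"pics/s14.png")
print([((px('side',p+[0,0,d])[0]-[255,160])*9).round() for d in(0,.02,.05,.084,.15)])
E
```

```text
t 8.07 now fence [-92.3  28.8   5.8] force [0.2 0.2 1. ] rot [ 0.0003 -0.0001  0.001 ]
(-90, 30, 10) -> [ 0.012  0.023 -0.042]
[array([311., 481.]), array([308., 448.]), array([305., 396.]), array([300., 336.]), array([292., 212.])]
```

View pics/s14.png

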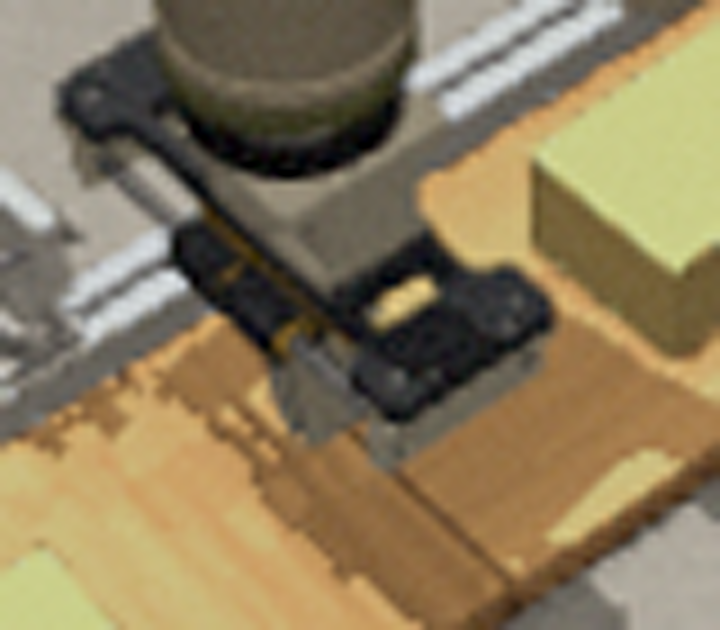

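Call:
send_rows(
  commands=[
    {"translation": [0, 0, 0.02], "rotation": [0, 0, 0], "fingers": 1},
    {"translation": [0, 0, 0.03], "rotation": [0, 0, 0], "fingers": 1},
  ],
)

```text
clock: 8.38
tcp_pos: [0.4977, 0.102, 0.0285]
ee_rot: [-2.274, -2.167, 0.0]
wrist_force: [-0.2, -0.5, 0.1]
finger_gap: 0.003
```

Call:
send_rows(
  commands=[
    {"translation": [0, 0, 0.02], "rotation": [0, 0, 0], "fingers": 1},
    {"translation": [0, 0, 0.03], "rotation": [0, 0, 0], "fingers": 1},
  ],
)

```text
clock: 8.62
tcp_pos: [0.4976, 0.102, 0.0255]
ee_rot: [-2.274, -2.167, 0.0]
wrist_force: [0.4, -0.2, 0.1]
finger_gap: 0.008
```

Call:
send_rows(
  commands=[
    {"translation": [0, 0, 0.02], "rotation": [0, 0, 0], "fingers": 1},
    {"translation": [0, 0, 0.03], "rotation": [0, 0, 0], "fingers": 1},
  ],
)

```text
clock: 8.88
tcp_pos: [0.4976, 0.102, 0.0224]
ee_rot: [-2.274, -2.167, 0.0]
wrist_force: [0.4, -0.2, -0.4]
finger_gap: 0.007
```

Call:
send_rows(
  commands=[
    {"translation": [0, 0, 0.02], "rotation": [0, 0, 0], "fingers": 1},
    {"translation": [0, 0, 0.03], "rotation": [0, 0, 0], "fingers": 1},
  ],
)

```text
clock: 9.12
tcp_pos: [0.4977, 0.102, 0.0195]
ee_rot: [-2.274, -2.167, 0.0]
wrist_force: [-0.4, -0.1, 0.3]
finger_gap: 0.005
```

Call:
send_rows(
  commands=[
    {"translation": [0, 0, 0.02], "rotation": [0, 0, 0], "fingers": 1},
    {"translation": [0, 0, 0.04], "rotation": [0, 0, 0], "fingers": 1},
    {"translation": [0, 0, 0.05], "rotation": [0, 0, 0], "fingers": 1},
  ],
)

```text
clock: 9.5
tcp_pos: [0.4976, 0.102, 0.0144]
ee_rot: [-2.274, -2.167, 0.0]
wrist_force: [0.8, 0.5, -0.3]
finger_gap: 0.006
```

Call:
send_rows(
  commands=[
    {"translation": [0, 0, 0.02], "rotation": [0, 0, 0], "fingers": 1},
    {"translation": [0, 0, 0.03], "rotation": [0, 0, 0], "fingers": 1},
  ],
)

```text
clock: 9.75
tcp_pos: [0.4976, 0.102, 0.0115]
ee_rot: [-2.274, -2.167, 0.0]
wrist_force: [-0.3, 0.6, 0.2]
finger_gap: 0.006
```

Call:
send_rows(
  commands=[
    {"translation": [0, 0, 0.02], "rotation": [0, 0, 0], "fingers": 1},
    {"translation": [0, 0, 0.03], "rotation": [0, 0, 0], "fingers": 1},
  ],
)

```text
clock: 10.0
tcp_pos: [0.4977, 0.102, 0.0085]
ee_rot: [-2.274, -2.167, 0.0]
wrist_force: [-0.1, 0.4, 0.0]
finger_gap: 0.002
```

```bash
python3 - <<'E'
from h import *
plan([(-90,30,10)])
p=robot.get_state()['tcp_pos']
im=viewer.get_image("side"); crop(im,255,335,160,230,9,"pics/s15.png")
print([((px('side',p+[0,0,d])[0]-[255,160])*9).round() for d in(0,.02,.05,.084,.15)])
E
```

```text
t 10.0 now fence [-92.6  28.7 -17.5] force [-0.1  0.4  0. ] rot [-0.0001  0.      0.001 ]
(-90, 30, 10) -> [ 0.013  0.026 -0.275]
[array([314., 520.]), array([312., 487.]), array([308., 437.]), array([304., 378.]), array([295., 257.])]
```

View pics/s15.png

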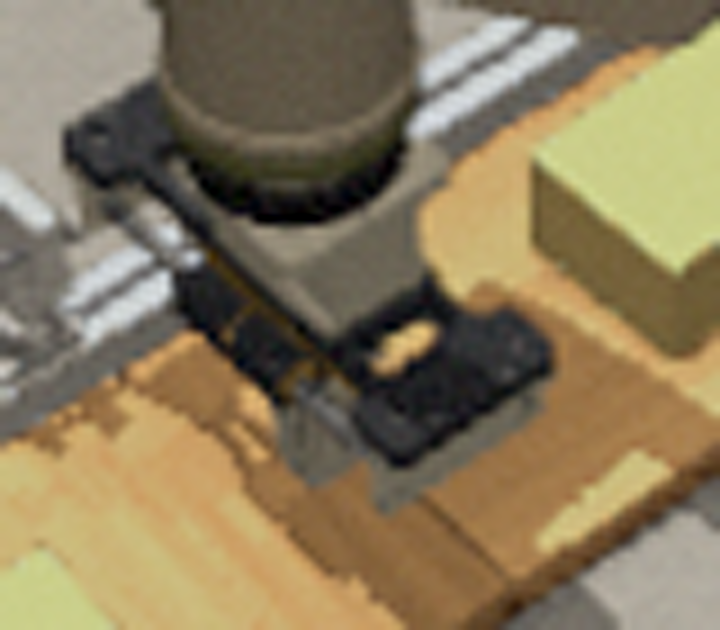

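Call:
send_rows(
  commands=[
    {"translation": [0, 0, 0.01], "rotation": [0, 0, 0], "fingers": 1},
    {"translation": [0, 0, 0.02], "rotation": [0, 0, 0], "fingers": 1},
  ],
)

```text
clock: 10.3
tcp_pos: [0.4978, 0.102, 0.0066]
ee_rot: [2.274, 2.167, 0.0]
wrist_force: [0.2, 0.7, 0.3]
finger_gap: 0.005
```

Call:
send_rows(
  commands=[
    {"translation": [0, 0, 0.01], "rotation": [0, 0, 0], "fingers": 1},
    {"translation": [0, 0, 0.02], "rotation": [0, 0, 0], "fingers": 1},
  ],
)

```text
clock: 10.55
tcp_pos: [0.4977, 0.1021, 0.0047]
ee_rot: [-2.274, -2.167, 0.0]
wrist_force: [-2.9, 0.9, 2.6]
finger_gap: 0.005
```

Call:
send_rows(
  commands=[
    {"translation": [0, 0, 0.01], "rotation": [0, 0, 0], "fingers": 1},
    {"translation": [0, 0, 0.02], "rotation": [0, 0, 0], "fingers": 1},
  ],
)

```text
clock: 10.8
tcp_pos: [0.4975, 0.102, 0.0025]
ee_rot: [-2.274, -2.167, 0.001]
wrist_force: [-3.3, -0.8, 1.3]
finger_gap: 0.008
```

```bash
python3 - <<'E'
from h import *
plan([(-90,30,10)])
s=robot.get_state();p=s['tcp_pos'];print(s['moment'],s['finger_gap'])
im=viewer.get_image("side"); crop(im,225,335,150,240,7,"pics/s16.png")
print([((px('side',p+[0,0,d])[0]-[225,150])*7).round() for d in(0,.02,.05,.084,.15)])
E
```

```text
t 10.8 now fence [-92.8  28.7 -23.5] force [-3.3 -0.8  1.3] rot [-0.0003  0.      0.0011]
(-90, 30, 10) -> [ 0.013  0.028 -0.335]
[0.04909176 0.02513981 0.10821904] 0.007951651890007407
[array([455., 482.]), array([453., 457.]), array([450., 418.]), array([447., 372.]), array([441., 279.])]
```

View pics/s16.png

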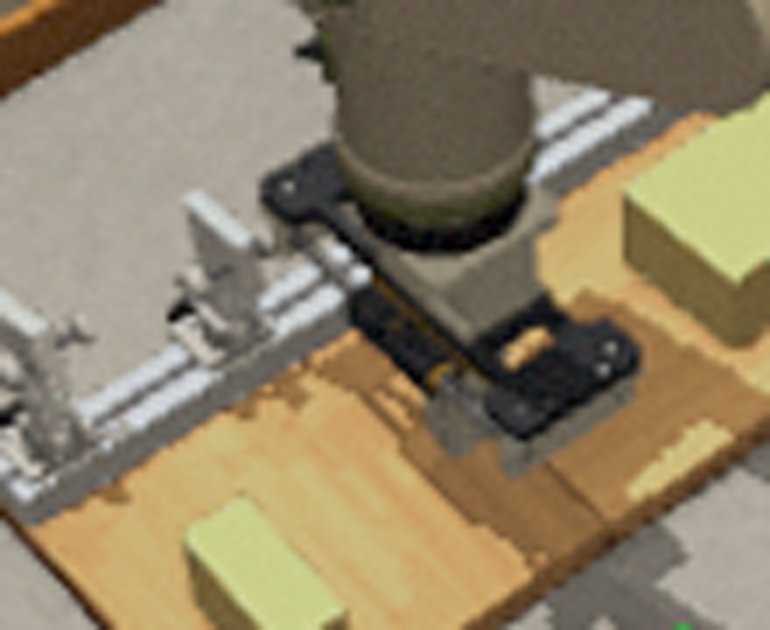

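```bash
python3 - <<'E'
from h import *
s=robot.get_state();p=s['tcp_pos'];R=Ro.from_rotvec(s['ee_rot']).as_matrix()
im=cv2.imread("pics/s16.png");k=lambda q:tuple(((px('side',q)[0]-[225,150])*7+3).astype(int))
for d,c in((.084,(0,0,255)),(.126,(0,255,0)),(.15,(255,0,0))):
    pts=[k(p+R@np.array([sx*.0375,sy*.094,-d])) for sx,sy in((1,1),(1,-1),(-1,-1),(-1,1))]
    for a,b in zip(pts,pts[1:]+pts[:1]): cv2.line(im,a,b,c,1)
for d in (0,.02,.04,.06,.08): cv2.circle(im,k(p+R@np.array([0,0,-d])),3,(255,0,255),-1)
for q in F(P,[[0,y,z] for y in(0,.0287,.0662) for z in(0,.025)]): cv2.circle(im,k(q),3,(255,255,0),-1)
cv2.imwrite("pics/s17.png",im)
E
```

```text
(no output)
```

View pics/s17.png

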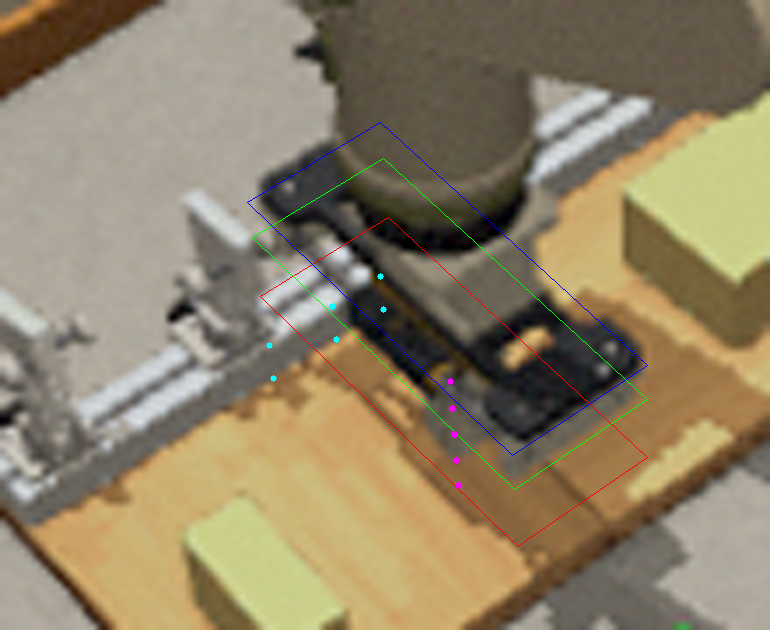

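Call:
send_rows(
  commands=[
    {"translation": [0, 0, 0.01], "rotation": [0, 0, 0], "fingers": 1},
    {"translation": [0, 0, 0.02], "rotation": [0, 0, 0], "fingers": 1},
  ],
)

```text
clock: 11.1
tcp_pos: [0.4976, 0.102, 0.0005]
ee_rot: [-2.274, -2.167, 0.0]
wrist_force: [-3.0, 0.4, 0.9]
finger_gap: 0.002
```

```bash
python3 - <<'E'
from h import *
s=robot.get_state();print(s['q'].round(3),s['joint_torque'].round(1),s['moment'].round(2))
im=viewer.get_image("side"); crop(im,217,273,170,230,10,"pics/s18.png")
E
```

```text
[0.101 0.054 1.918 0.    1.17  0.15 ] [ -0.4 -46.2 -44.3  -0.   -0.6   0.1] [0.01 0.08 0.09]
```

View pics/s18.png

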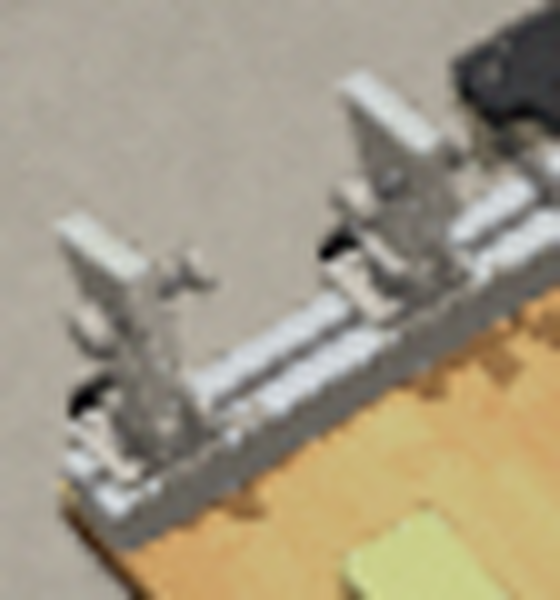

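Call:
send_rows(
  commands=[
    {"translation": [0, -0.03, 0], "rotation": [0, 0, 0], "fingers": 1},
    {"translation": [0, -0.06, 0], "rotation": [0, 0, 0], "fingers": 1},
    {"translation": [0, -0.06, 0], "rotation": [0, 0, 0], "fingers": 1},
  ],
)

```text
clock: 11.52
tcp_pos: [0.4916, 0.1023, 0.0007]
ee_rot: [2.274, 2.167, 0.0]
wrist_force: [0.4, 0.7, 0.2]
finger_gap: 0.007
```

Call:
send_rows(
  commands=[
    {"translation": [0, 0, 0.01], "rotation": [0, 0, 0], "fingers": 1},
    {"translation": [0, 0, 0.02], "rotation": [0, 0, 0], "fingers": 1},
    {"translation": [0, 0, 0.03], "rotation": [0, 0, 0], "fingers": 1},
  ],
)

```text
clock: 11.9
tcp_pos: [0.4918, 0.1023, -0.0025]
ee_rot: [2.274, 2.167, -0.0]
wrist_force: [0.4, 0.4, -1.1]
finger_gap: 0.005
```

```bash
python3 - <<'E'
from h import *
s=robot.get_state();p=s['tcp_pos'];R=Ro.from_rotvec(s['ee_rot']).as_matrix();print(s['wrist_force'])
im=viewer.get_image("side"); crop(im,258,323,155,225,11,"pics/s19.png")
print([((px('side',p+[0,0,d])[0]-[258,155])*11).round() for d in(0,.02,.03,.05,.084,.15)])
E
```

```text
[ 0.35804403  0.36618926 -1.13990935]
[array([365., 724.]), array([362., 685.]), array([361., 664.]), array([358., 624.]), array([353., 552.]), array([343., 407.])]
```

View pics/s19.png

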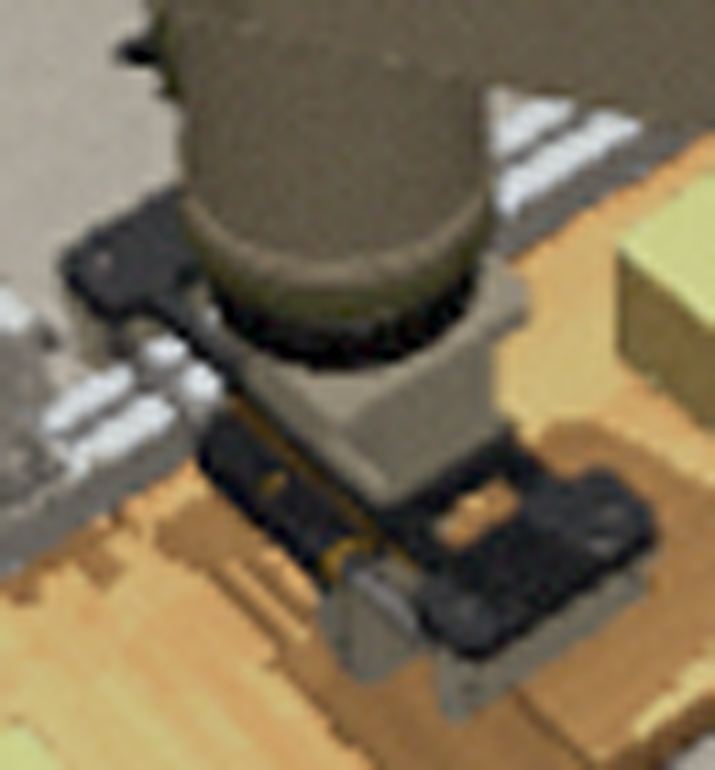

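Call:
send_rows(
  commands=[
    {"translation": [0, 0, 0.01], "rotation": [0, 0, 0], "fingers": 1},
    {"translation": [0, 0, 0.02], "rotation": [0, 0, 0], "fingers": 1},
  ],
)

```text
clock: 12.2
tcp_pos: [0.4917, 0.1023, -0.0045]
ee_rot: [-2.274, -2.167, 0.0]
wrist_force: [-0.9, -0.5, -0.2]
finger_gap: 0.007
```

Call:
send_rows(
  commands=[
    {"translation": [0, 0, 0.01], "rotation": [0, 0, 0], "fingers": 1},
    {"translation": [0, 0, 0.02], "rotation": [0, 0, 0], "fingers": 1},
  ],
)

```text
clock: 12.45
tcp_pos: [0.4917, 0.1023, -0.0064]
ee_rot: [-2.274, -2.167, 0.0]
wrist_force: [0.3, -0.3, -0.8]
finger_gap: 0.008
```

Call:
send_rows(
  commands=[
    {"translation": [0, 0, 0.01], "rotation": [0, 0, 0], "fingers": 1},
    {"translation": [0, 0, 0.02], "rotation": [0, 0, 0], "fingers": 1},
  ],
)

```text
clock: 12.7
tcp_pos: [0.4917, 0.1023, -0.0084]
ee_rot: [-2.274, -2.167, 0.0]
wrist_force: [0.5, 0.9, -0.0]
finger_gap: 0.006
```

Call:
send_rows(
  commands=[
    {"translation": [0, 0, 0.01], "rotation": [0, 0, 0], "fingers": 1},
    {"translation": [0, 0, 0.02], "rotation": [0, 0, 0], "fingers": 1},
  ],
)

```text
clock: 12.95
tcp_pos: [0.4918, 0.1023, -0.0097]
ee_rot: [-2.274, -2.167, 0.0]
wrist_force: [-5.8, -1.5, 14.5]
finger_gap: 0.003
```

Call:
send_rows(
  commands=[
    {"translation": [0, 0, 0.01], "rotation": [0, 0, 0], "fingers": 1},
    {"translation": [0, 0, 0.02], "rotation": [0, 0, 0], "fingers": 1},
  ],
)

```text
clock: 13.2
tcp_pos: [0.4918, 0.1023, -0.0099]
ee_rot: [-2.274, -2.167, 0.001]
wrist_force: [-17.9, -2.5, 36.2]
finger_gap: 0.005
```

Call:
send_rows(
  commands=[
    {"translation": [0, 0, 0.01], "rotation": [0, 0, 0], "fingers": 1},
    {"translation": [0, 0, 0.02], "rotation": [0, 0, 0], "fingers": 1},
  ],
)

```text
clock: 13.45
tcp_pos: [0.4919, 0.1023, -0.0099]
ee_rot: [-2.274, -2.167, 0.002]
wrist_force: [-28.3, -3.5, 56.1]
finger_gap: 0.004
```

Call:
send_rows(
  commands=[
    {"translation": [0, 0, -0.1], "rotation": [0, 0, 0], "fingers": 1},
    {"translation": [0, 0, -0.3], "rotation": [0, 0, 0], "fingers": 1},
    {"translation": [0, 0, -0.6], "rotation": [0, 0, 0], "fingers": 1},
  ],
)

```text
clock: 13.82
tcp_pos: [0.4906, 0.1022, 0.0453]
ee_rot: [-2.274, -2.166, 0.003]
wrist_force: [-0.3, -0.3, 0.9]
finger_gap: 0.004
```

```bash
python3 - <<'E'
from h import *
s=robot.get_state();print(s['q'].round(4),s['tcp_pos'],s['wrist_force'].round(1),s['clock'])
E
```

```text
[ 0.103  -0.0227  1.9052  0.      1.2612  0.1513] [0.49064392 0.10218921 0.04526403] [-0.3 -0.3  0.9] 13.825
```

```bash
python3 - <<'E'
from h import *
plan([(-60,60,105),(62,78.5,105),(62,78.5,56)])
E
```

```text
t 13.82 now fence [-99.6  28.5  19.3] force [-0.3 -0.3  0.9] rot [-0.0014  0.0002  0.001 ]
(-60, 60, 105) -> [ 0.314  0.395 -0.858]
(62, 78.5, 105) -> [ 0.497  1.615 -0.861]
(62, 78.5, 56) -> [ 0.497  1.616 -0.371]
```

Call:
send_rows(
  commands=[
    {"translation": [0.1, 0, -0.5], "rotation": [0, 0, 0], "fingers": 1},
    {"translation": [0.3, 0.1, -0.87], "rotation": [0, 0, 0], "fingers": 1},
    {"translation": [0.5, 0.5, -0.87], "rotation": [0, 0, 0.001], "fingers": 1},
    {"translation": [0.5, 1, -0.87], "rotation": [0, 0, 0.001], "fingers": 1},
  ],
)

```text
clock: 14.32
tcp_pos: [0.5955, 0.1492, 0.1339]
ee_rot: [2.273, 2.167, 0.004]
wrist_force: [0.6, -0.2, 0.0]
finger_gap: 0.004
```

Call:
send_rows(
  commands=[
    {"translation": [0, 0.4, 0], "rotation": [0, 0, 0], "fingers": 1},
    {"translation": [0, 0.62, 0], "rotation": [0, 0, 0], "fingers": 1},
    {"translation": [0, 0.62, 0], "rotation": [0, 0, 0], "fingers": 1},
  ],
)

```text
clock: 14.7
tcp_pos: [0.6566, 0.144, 0.1317]
ee_rot: [-2.277, -2.164, 0.001]
wrist_force: [0.2, -0.0, -0.1]
finger_gap: 0.003
```

```bash
python3 - <<'E'
from h import *
plan([(62,78.5,105),(62,78.5,56)])
E
```

```text
t 14.7 now fence [ 64.1  78.5 105.7] force [ 0.2 -0.  -0.1] rot [-0.0005  0.0001 -0.0004]
(62, 78.5, 105) -> [-0.    -0.021  0.007]
(62, 78.5, 56) -> [-0.    -0.02   0.497]
```

Call:
send_rows(
  commands=[
    {"translation": [0, 0, 0.25], "rotation": [0, 0, 0], "fingers": 1},
    {"translation": [0, 0, 0.5], "rotation": [0, 0, 0], "fingers": 1},
    {"translation": [0, 0, 0.5], "rotation": [0, 0, 0], "fingers": 1},
  ],
)

```text
clock: 15.08
tcp_pos: [0.6529, 0.1442, 0.0799]
ee_rot: [-2.274, -2.163, 0.007]
wrist_force: [-0.0, -0.3, 0.0]
finger_gap: 0.006
```

Call:
send_rows(
  commands=[
    {"translation": [0, -0.05, 0], "rotation": [0, 0, 0], "fingers": 1},
    {"translation": [0, -0.1, 0], "rotation": [0, 0, 0], "fingers": 1},
    {"translation": [0, -0.15, 0], "rotation": [0, 0, 0], "fingers": 1},
    {"translation": [0, -0.2, 0], "rotation": [0, 0, 0], "fingers": 1},
    {"translation": [0, -0.25, 0], "rotation": [0, 0, 0], "fingers": 1},
  ],
)

```text
clock: 15.7
tcp_pos: [0.6313, 0.1456, 0.0834]
ee_rot: [2.276, 2.165, 0.002]
wrist_force: [2.4, 0.5, 1.6]
finger_gap: 0.005
```

```bash
python3 - <<'E'
from h import *
plan([(26,78.5,58.5),(16.5,78.5,60),(6.7,78.5,60),(-3.2,78.5,58.5)])
im=viewer.get_image("side"); crop(im,205,285,140,220,9,"pics/s20.png")
E
```

```text
t 15.7 now fence [38.7 78.9 57.4] force [2.4 0.5 1.6] rot [ 0.001  -0.0002 -0.    ]
(26, 78.5, 58.5) -> [-0.004 -0.127 -0.011]
(16.5, 78.5, 60) -> [-0.004 -0.222 -0.026]
(6.7, 78.5, 60) -> [-0.004 -0.32  -0.027]
(-3.2, 78.5, 58.5) -> [-0.004 -0.419 -0.012]
```

View pics/s20.png

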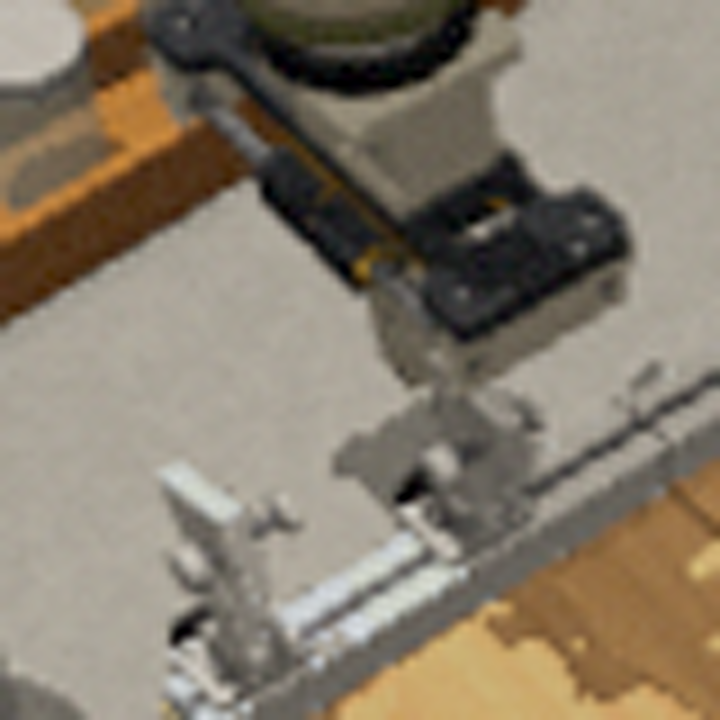

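Call:
send_rows(
  commands=[
    {"translation": [0, -0.04, -0.01], "rotation": [0, 0, 0], "fingers": 1},
    {"translation": [0, -0.08, -0.02], "rotation": [0, 0, 0], "fingers": 1},
    {"translation": [0, -0.12, -0.02], "rotation": [0, 0, 0], "fingers": 1},
  ],
)

```text
clock: 16.12
tcp_pos: [0.6187, 0.1461, 0.0845]
ee_rot: [-2.276, -2.165, 0.0]
wrist_force: [3.0, -0.4, -1.2]
finger_gap: 0.004
```

```bash
python3 - <<'E'
from h import *
plan([(16.5,78.5,60),(6.7,78.5,60),(-3.2,78.5,58.5)])
im=viewer.get_image("side"); crop(im,205,285,140,220,9,"pics/s21.png")
E
```

```text
t 16.12 now fence [26.1 78.7 58.5] force [ 3.  -0.4 -1.2] rot [-0.0002  0.0001 -0.    ]
(16.5, 78.5, 60) -> [-0.002 -0.096 -0.015]
(6.7, 78.5, 60) -> [-0.002 -0.194 -0.015]
(-3.2, 78.5, 58.5) -> [-0.002 -0.293 -0.   ]
```

View pics/s21.png

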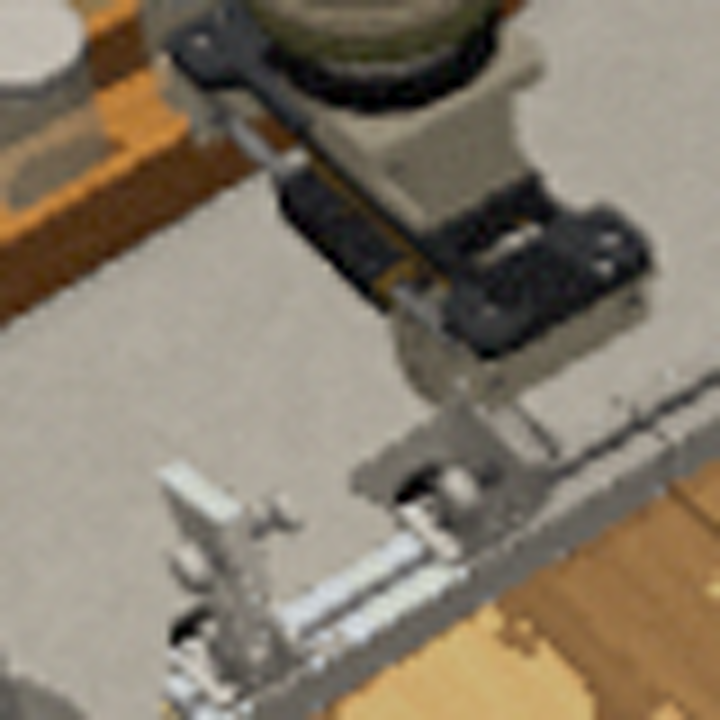

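Call:
send_rows(
  commands=[
    {"translation": [0, -0.05, -0.01], "rotation": [0, 0, 0], "fingers": 1},
    {"translation": [0, -0.1, -0.015], "rotation": [0, 0, 0], "fingers": 1},
    {"translation": [0, -0.15, -0.015], "rotation": [0, 0, 0], "fingers": 1},
    {"translation": [0, -0.2, -0.015], "rotation": [0, 0, 0], "fingers": 1},
  ],
)

```text
clock: 16.68
tcp_pos: [0.5987, 0.1472, 0.0862]
ee_rot: [2.276, 2.165, 0.0]
wrist_force: [1.8, 0.3, 0.7]
finger_gap: 0.007
```

```bash
python3 - <<'E'
from h import *
plan([(-3.2,78.5,58.5),(-13,78.5,55.5),(-22,78.5,50),(-30,78.5,43.5)])
im=viewer.get_image("side"); crop(im,205,285,140,220,9,"pics/s22.png")
E
```

```text
t 16.68 now fence [ 6.1 78.9 60.2] force [1.8 0.3 0.7] rot [ 0.0001 -0.     -0.    ]
(-3.2, 78.5, 58.5) -> [-0.004 -0.093  0.017]
(-13, 78.5, 55.5) -> [-0.004 -0.191  0.047]
(-22, 78.5, 50) -> [-0.004 -0.281  0.102]
(-30, 78.5, 43.5) -> [-0.004 -0.361  0.167]
```

View pics/s22.png

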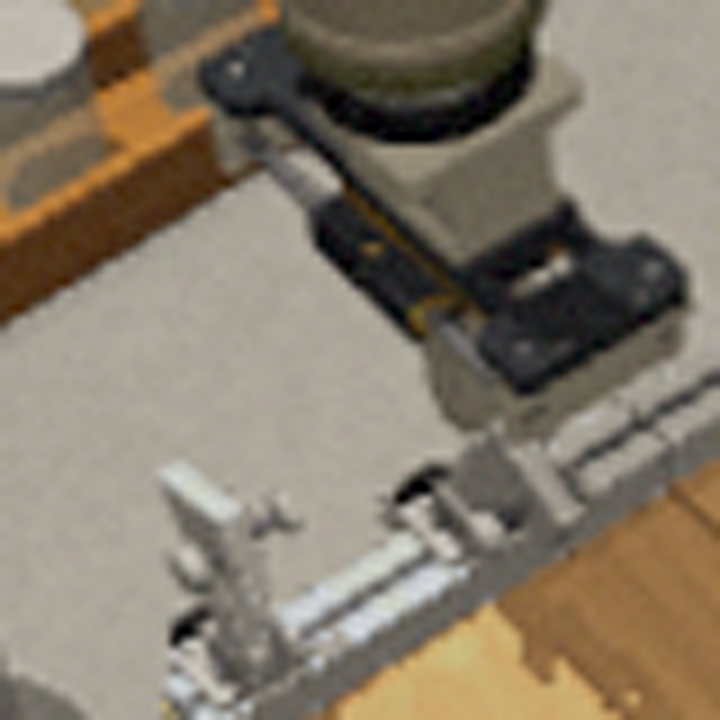

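Flag is swinging down nicely (plate edge now at about (550,480) in the crop). Continue along the arc.

Call:
send_rows(
  commands=[
    {"translation": [0, -0.05, 0.01], "rotation": [0, 0, 0], "fingers": 1},
    {"translation": [0, -0.1, 0.017], "rotation": [0, 0, 0], "fingers": 1},
    {"translation": [0, -0.15, 0.03], "rotation": [0, 0, 0], "fingers": 1},
    {"translation": [0, -0.19, 0.05], "rotation": [0, 0, 0], "fingers": 1},
    {"translation": [0, -0.24, 0.075], "rotation": [0, 0, 0], "fingers": 1},
  ],
)

```text
clock: 17.35
tcp_pos: [0.5748, 0.1484, 0.0786]
ee_rot: [2.276, 2.165, 0.0]
wrist_force: [1.4, -0.1, 0.6]
finger_gap: 0.001
```

```bash
python3 - <<'E'
from h import *
plan([(-22,78.5,50),(-30,78.5,43.5),(-37.4,78.5,35),(-43,78.5,25.5),(-47,78.5,14.4)])
im=viewer.get_image("side"); crop(im,205,285,140,220,9,"pics/s23.png")
E
```

```text
t 17.35 now fence [-17.8  78.9  52.6] force [ 1.4 -0.1  0.6] rot [ 0.0001 -0.     -0.    ]
(-22, 78.5, 50) -> [-0.004 -0.042  0.026]
(-30, 78.5, 43.5) -> [-0.004 -0.122  0.091]
(-37.4, 78.5, 35) -> [-0.004 -0.196  0.176]
(-43, 78.5, 25.5) -> [-0.004 -0.252  0.271]
(-47, 78.5, 14.4) -> [-0.004 -0.292  0.382]
```

View pics/s23.png

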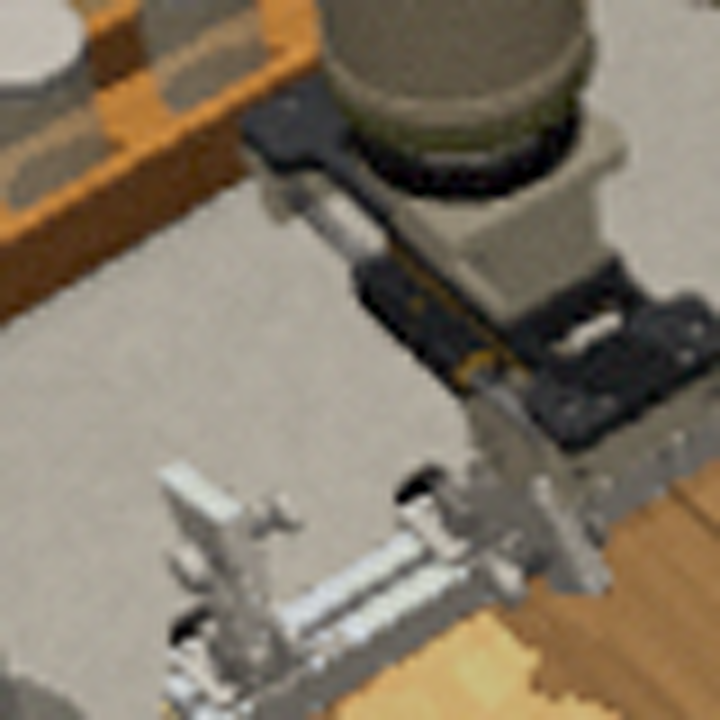

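Call:
send_rows(
  commands=[
    {"translation": [0, -0.05, 0.03], "rotation": [0, 0, 0], "fingers": 1},
    {"translation": [0, -0.1, 0.075], "rotation": [0, 0, 0], "fingers": 1},
    {"translation": [0, -0.15, 0.12], "rotation": [0, 0, 0], "fingers": 1},
    {"translation": [0, -0.19, 0.17], "rotation": [0, 0, 0], "fingers": 1},
    {"translation": [0, -0.22, 0.215], "rotation": [0, 0, 0], "fingers": 1},
  ],
)

```text
clock: 18.02
tcp_pos: [0.5527, 0.1495, 0.0567]
ee_rot: [-2.276, -2.165, 0.0]
wrist_force: [1.2, -0.3, 1.0]
finger_gap: 0.006
```

```bash
python3 - <<'E'
from h import *
plan([(-43,78.5,25.5),(-47,78.5,14.4)])
im=viewer.get_image("side"); crop(im,205,285,140,220,9,"pics/s24.png")
E
```

```text
t 18.02 now fence [-40.   78.9  30.7] force [ 1.2 -0.3  1. ] rot [-0.0002  0.      0.    ]
(-43, 78.5, 25.5) -> [-0.004 -0.03   0.052]
(-47, 78.5, 14.4) -> [-0.004 -0.07   0.163]
```

View pics/s24.png

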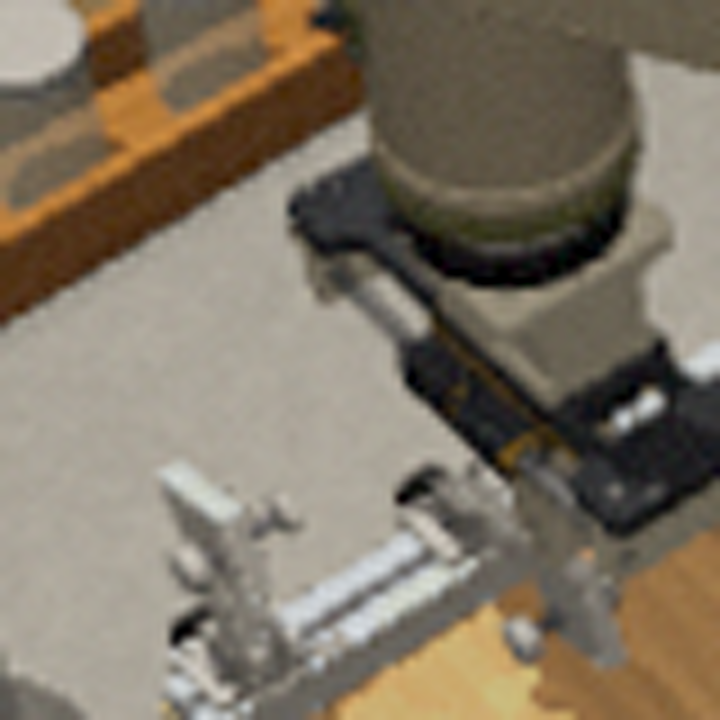

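Nearly level. Lower further, watching for the force rise at the rest.

Call:
send_rows(
  commands=[
    {"translation": [0, -0.02, 0.04], "rotation": [0, 0, 0], "fingers": 1},
    {"translation": [0, -0.04, 0.08], "rotation": [0, 0, 0], "fingers": 1},
    {"translation": [0, -0.06, 0.115], "rotation": [0, 0, 0], "fingers": 1},
    {"translation": [0, -0.06, 0.13], "rotation": [0, 0, 0], "fingers": 1},
  ],
)

```text
clock: 18.58
tcp_pos: [0.5466, 0.1498, 0.0437]
ee_rot: [-2.276, -2.165, 0.001]
wrist_force: [-1.3, 0.9, 2.1]
finger_gap: 0.006
```

```bash
python3 - <<'E'
from h import *
plan([(-47,78.5,14.4)])
im=viewer.get_image("side"); crop(im,205,285,140,220,9,"pics/s25.png")
E
```

```text
t 18.57 now fence [-46.1  78.8  17.7] force [-1.3  0.9  2.1] rot [-0.0006  0.0001  0.    ]
(-47, 78.5, 14.4) -> [-0.003 -0.009  0.033]
```

View pics/s25.png

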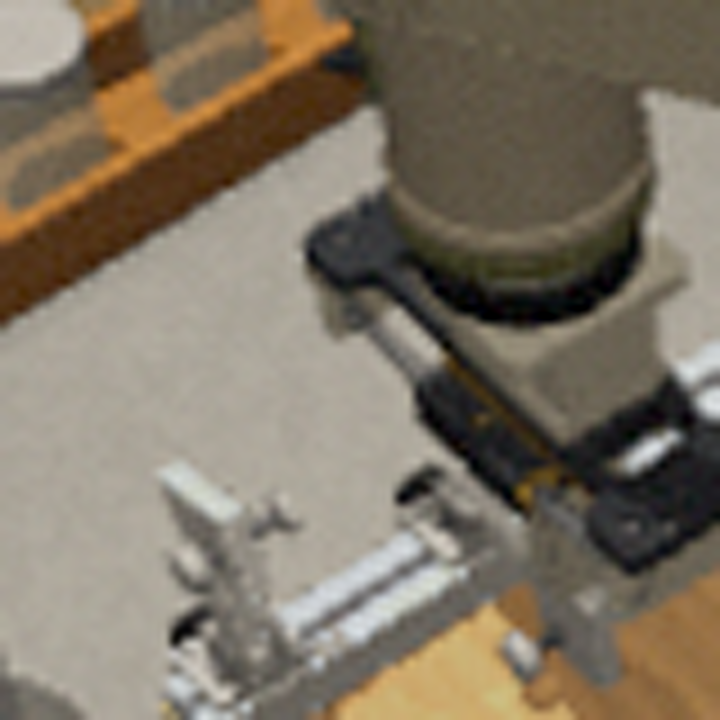

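Call:
send_rows(
  commands=[
    {"translation": [0, 0, 0.01], "rotation": [0, 0, 0], "fingers": 1},
    {"translation": [0, 0, 0.02], "rotation": [0, 0, 0], "fingers": 1},
  ],
)

```text
clock: 18.88
tcp_pos: [0.547, 0.1498, 0.0421]
ee_rot: [-2.276, -2.165, 0.0]
wrist_force: [-1.1, 1.1, 1.7]
finger_gap: 0.004
```

Call:
send_rows(
  commands=[
    {"translation": [0, 0, 0.008], "rotation": [0, 0, 0], "fingers": 1},
    {"translation": [0, 0, 0.012], "rotation": [0, 0, 0], "fingers": 1},
  ],
)

```text
clock: 19.12
tcp_pos: [0.547, 0.1498, 0.0409]
ee_rot: [-2.276, -2.165, 0.0]
wrist_force: [-0.9, -0.6, 2.1]
finger_gap: 0.004
```

Call:
send_rows(
  commands=[
    {"translation": [0, 0, 0.01], "rotation": [0, 0, 0], "fingers": 1},
    {"translation": [0, 0, 0.015], "rotation": [0, 0, 0], "fingers": 1},
  ],
)

```text
clock: 19.38
tcp_pos: [0.5472, 0.1498, 0.04]
ee_rot: [2.276, 2.165, 0.0]
wrist_force: [-3.8, 0.3, 8.5]
finger_gap: 0.005
```

Call:
send_rows(
  commands=[
    {"translation": [0, 0, 0.005], "rotation": [0, 0, 0], "fingers": 1},
    {"translation": [0, 0, 0.008], "rotation": [0, 0, 0], "fingers": 1},
  ],
)

```text
clock: 19.62
tcp_pos: [0.5472, 0.1498, 0.0399]
ee_rot: [2.276, 2.165, 0.0]
wrist_force: [-7.3, -0.5, 12.6]
finger_gap: 0.006
```

Call:
send_rows(
  commands=[
    {"translation": [0, 0, 0], "rotation": [0, 0, 0], "fingers": 1},
    {"translation": [0, 0, -0.2], "rotation": [0, 0, 0], "fingers": 1},
    {"translation": [0, 0, -0.5], "rotation": [0, 0, 0], "fingers": 1},
    {"translation": [-0.5, -0.5, -0.6], "rotation": [0, 0, 0], "fingers": 1},
    {"translation": [-1, -1, -0.6], "rotation": [0, 0, 0], "fingers": 1},
  ],
)

```text
clock: 20.25
tcp_pos: [0.4553, 0.0656, 0.1003]
ee_rot: [2.273, 2.165, 0.003]
wrist_force: [0.0, -1.7, 1.7]
finger_gap: 0.004
```

Call:
send_rows(
  commands=[
    {"translation": [-0.5, 0, 0], "rotation": [0, 0, 0], "fingers": 1},
    {"translation": [-1, 0, 0], "rotation": [0, 0, 0], "fingers": 1},
    {"translation": [-1, 0, 0], "rotation": [0, 0, 0], "fingers": 1},
  ],
)

```text
clock: 20.62
tcp_pos: [0.4503, -0.0366, 0.0996]
ee_rot: [2.279, 2.159, 0.001]
wrist_force: [0.2, 0.8, -0.4]
finger_gap: 0.008
```

```bash
python3 - <<'E'
from h import *
plan([(-155,-155,60),(-155,-155,-10)])
for n in("top","side"):
    im=viewer.get_image(n)
    if n=="top": crop(im,215,411,125,235,4,"pics/t30.png")
    else: crop(im,215,295,150,240,8,"pics/s30.png")
E
```

```text
t 20.62 now fence [-133.  -112.    73.6] force [ 0.2  0.8 -0.4] rot [ 0.0013  0.0007 -0.0029]
(-155, -155, 60) -> [-0.43  -0.218  0.136]
(-155, -155, -10) -> [-0.43  -0.22   0.836]
```

View pics/s30.png

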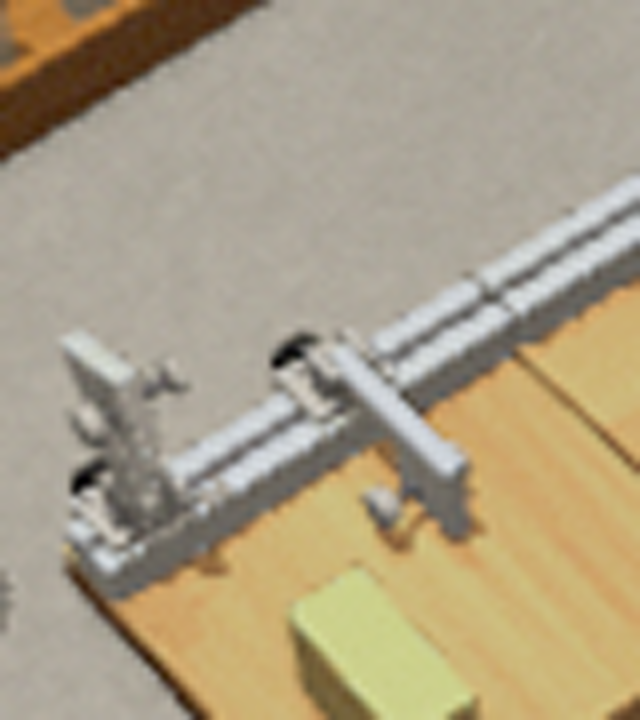

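View pics/t30.png

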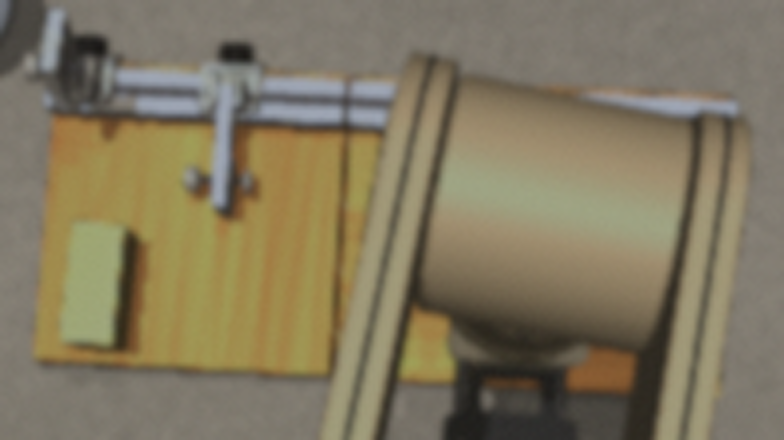

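```bash
python3 - <<'E'
from h import *
for u in (236,246,250,255,258): print(u,inv(back('top',(215+(u+.5)/4-.5,125+(182.5)/4-.5),.047)).round(1))
crop(cv2.imread("pics/t30.png")[:,:,::-1],170,290,40,230,4,"pics/t31.png")
plan([(-152,-160,60),(-152,-160,-10)])
E
```

```text
236 [-42.2  72.1  21. ]
246 [-41.8  65.4  21. ]
250 [-41.7  62.7  21. ]
255 [-41.5  59.3  21. ]
258 [-41.4  57.2  21. ]
t 20.73 now fence [-133.1 -109.3   73.2] force [ 0.6 -0.2  0.4] rot [ 0.0008 -0.0002 -0.0012]
(-152, -160, 60) -> [-0.508 -0.188  0.131]
(-152, -160, -10) -> [-0.508 -0.189  0.831]
```

View pics/t31.png

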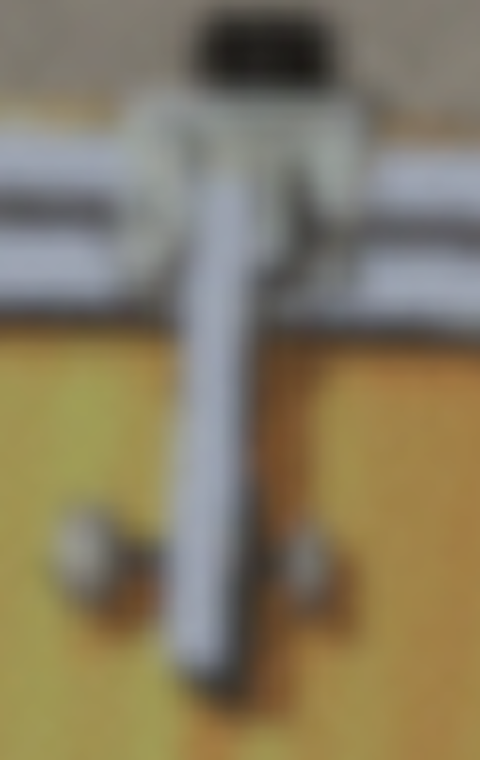

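Call:
send_rows(
  commands=[
    {"translation": [-0.25, -0.19, 0], "rotation": [0, 0, 0], "fingers": 1},
    {"translation": [-0.51, -0.19, 0.3], "rotation": [0, 0, 0], "fingers": 1},
    {"translation": [-0.51, -0.19, 0.7], "rotation": [0, 0, 0], "fingers": 1},
    {"translation": [-0.51, -0.19, 0.83], "rotation": [0, 0, -0.001], "fingers": 1},
    {"translation": [-0.51, -0.19, 0.83], "rotation": [0, 0, -0.001], "fingers": 1},
  ],
)

```text
clock: 21.35
tcp_pos: [0.4279, -0.0824, 0.015]
ee_rot: [-2.271, -2.168, 0.001]
wrist_force: [-0.1, -0.0, 0.7]
finger_gap: 0.005
```

```bash
python3 - <<'E'
from h import *
plan([(-100,-160,-10),(-87,-160,-10)])
im=viewer.get_image("side"); crop(im,275,395,110,230,5,"pics/s32.png")
E
```

```text
t 21.35 now fence [-153.1 -158.9  -11. ] force [-0.1 -0.   0.7] rot [-0.0012 -0.0004  0.002 ]
(-100, -160, -10) -> [-0.012  0.53  -0.011]
(-87, -160, -10) -> [-0.013  0.66  -0.011]
```

View pics/s32.png

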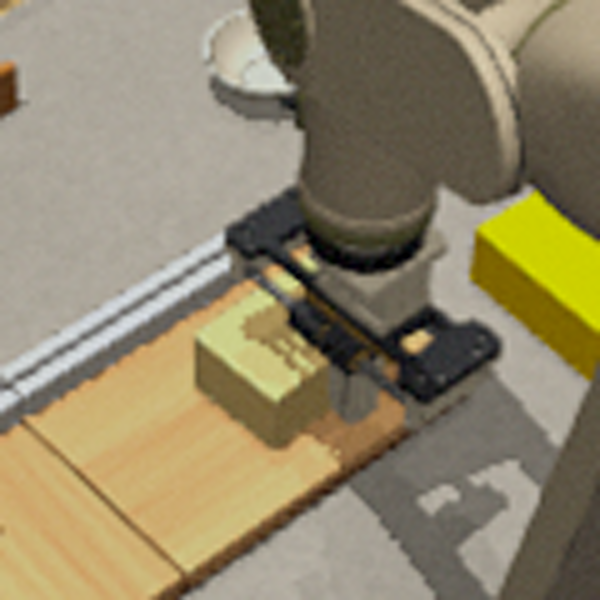

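Call:
send_rows(
  commands=[
    {"translation": [0, 0.08, 0], "rotation": [0, 0, 0], "fingers": 1},
    {"translation": [0, 0.16, 0], "rotation": [0, 0, 0], "fingers": 1},
    {"translation": [0, 0.22, 0], "rotation": [0, 0, 0], "fingers": 1},
    {"translation": [0, 0.28, 0], "rotation": [0, 0, 0], "fingers": 1},
  ],
)

```text
clock: 21.9
tcp_pos: [0.4567, -0.085, 0.0156]
ee_rot: [-2.274, -2.167, 0.0]
wrist_force: [-4.3, -0.2, 4.4]
finger_gap: 0.003
```

```bash
python3 - <<'E'
from h import *
plan([(-100,-160,-10),(-87,-160,-10)])
im=viewer.get_image("side"); crop(im,275,395,110,230,5,"pics/s33.png")
E
```

```text
t 21.9 now fence [-124.2 -160.1  -10.4] force [-4.3 -0.2  4.4] rot [-0.0002  0.      0.001 ]
(-100, -160, -10) -> [ 0.     0.242 -0.004]
(-87, -160, -10) -> [ 0.     0.372 -0.005]
```

View pics/s33.png

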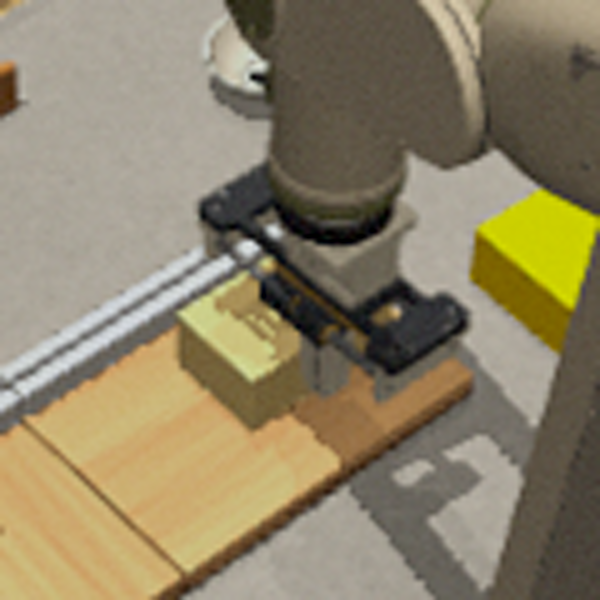

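Call:
send_rows(
  commands=[
    {"translation": [0, 0.06, 0], "rotation": [0, 0, 0], "fingers": 1},
    {"translation": [0, 0.12, 0], "rotation": [0, 0, 0], "fingers": 1},
    {"translation": [0, 0.18, 0], "rotation": [0, 0, 0], "fingers": 1},
    {"translation": [0, 0.24, 0], "rotation": [0, 0, 0], "fingers": 1},
  ],
)

```text
clock: 22.45
tcp_pos: [0.4806, -0.086, 0.0152]
ee_rot: [-2.274, -2.167, 0.0]
wrist_force: [-3.7, -0.2, 1.7]
finger_gap: 0.005
```

```bash
python3 - <<'E'
from h import *
plan([(-100,-160,-10),(-87,-160,-10)])
im=viewer.get_image("side"); crop(im,275,395,110,230,5,"pics/s34.png")
E
```

```text
t 22.45 now fence [-100.3 -160.   -10.8] force [-3.7 -0.2  1.7] rot [-0.0001 -0.0001  0.001 ]
(-100, -160, -10) -> [-0.     0.003 -0.008]
(-87, -160, -10) -> [-0.     0.133 -0.008]
```

View pics/s34.png

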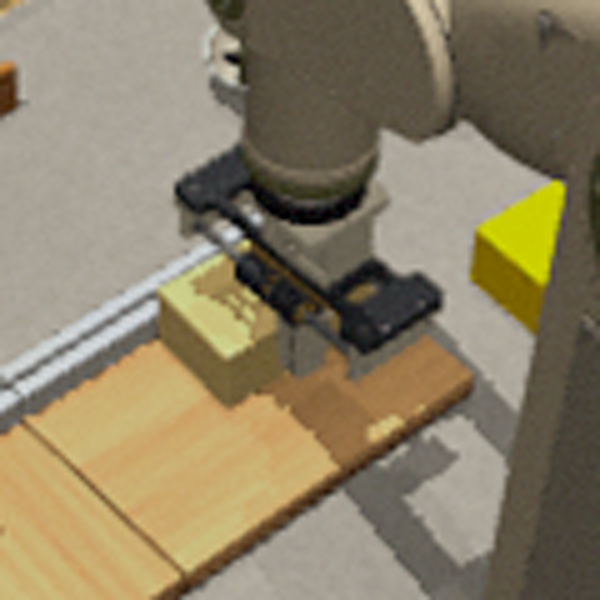

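Call:
send_rows(
  commands=[
    {"translation": [0, 0.04, 0], "rotation": [0, 0, 0], "fingers": 1},
    {"translation": [0, 0.07, 0], "rotation": [0, 0, 0], "fingers": 1},
    {"translation": [0, 0.09, 0], "rotation": [0, 0, 0], "fingers": 1},
  ],
)

```text
clock: 22.88
tcp_pos: [0.4841, -0.0879, 0.0152]
ee_rot: [-2.27, -2.163, 0.014]
wrist_force: [-37.4, -7.7, 30.2]
finger_gap: 0.006
```

Call:
send_rows(
  commands=[
    {"translation": [0, 0.015, 0], "rotation": [0, 0, 0], "fingers": 1},
    {"translation": [0, 0.025, 0], "rotation": [0, 0, 0], "fingers": 1},
  ],
)

```text
clock: 23.12
tcp_pos: [0.4845, -0.0888, 0.0152]
ee_rot: [-2.269, -2.161, 0.02]
wrist_force: [-47.1, -10.7, 36.7]
finger_gap: 0.002
```

Call:
send_rows(
  commands=[
    {"translation": [0, -0.08, 0], "rotation": [0, 0, 0], "fingers": 1},
    {"translation": [0, -0.15, 0], "rotation": [0, 0, 0], "fingers": 1},
  ],
)

```text
clock: 23.38
tcp_pos: [0.4774, -0.0861, 0.0157]
ee_rot: [2.274, 2.166, 0.002]
wrist_force: [-0.1, -0.6, 0.6]
finger_gap: 0.006
```

```bash
python3 - <<'E'
from h import *
plan([(-100,-160,-10),(-120,-160,60)])
im=viewer.get_image("side"); crop(im,275,375,120,220,7,"pics/s35.png")
E
```

```text
t 23.38 now fence [-103.5 -160.2  -10.3] force [-0.1 -0.6  0.6] rot [0.0011 0.0001 0.0008]
(-100, -160, -10) -> [ 0.002  0.035 -0.003]
(-120, -160, 60) -> [ 0.002 -0.164 -0.704]
```

View pics/s35.png

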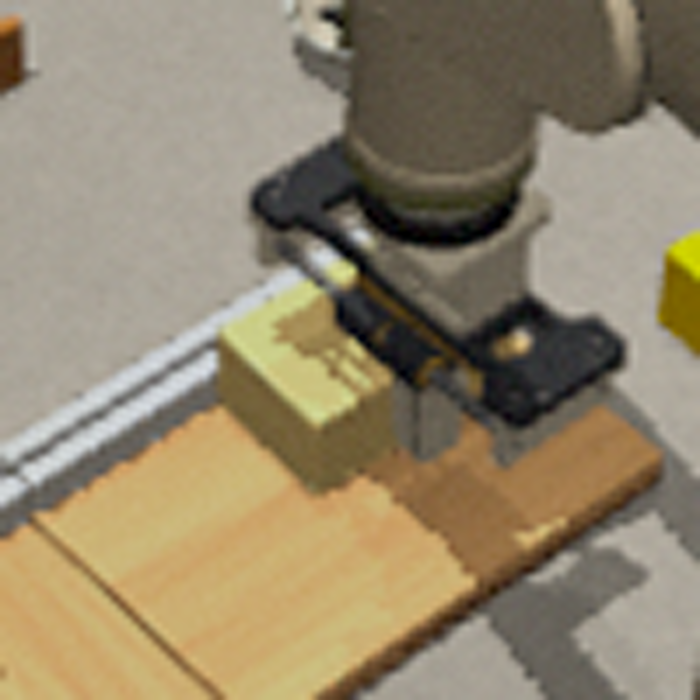

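Call:
send_rows(
  commands=[
    {"translation": [0, -0.2, 0], "rotation": [0, 0, 0], "fingers": 1},
    {"translation": [-0.1, -0.2, -0.5], "rotation": [0, 0, 0], "fingers": 1},
    {"translation": [-0.5, -0.1, -0.75], "rotation": [0, 0, 0], "fingers": 1},
    {"translation": [-1, 0.3, -0.75], "rotation": [0, 0, 0], "fingers": 1},
    {"translation": [-1, 0.58, -0.75], "rotation": [0, 0, 0], "fingers": 1},
  ],
)

```text
clock: 24.05
tcp_pos: [0.532, -0.1921, 0.0915]
ee_rot: [2.275, 2.161, 0.001]
wrist_force: [-0.1, 0.3, 0.1]
finger_gap: 0.004
```

```bash
python3 - <<'E'
from h import *
plan([(-45,-262,65),(-45,-262,-6)])
im=viewer.get_image("side"); crop(im,275,375,120,220,7,"pics/s36.png")
im=viewer.get_image("top"); crop(im,300,420,120,230,6,"pics/t36.png")
E
```

```text
t 24.05 now fence [ -43.7 -263.3   65.5] force [-0.1  0.3  0.1] rot [ 0.0021  0.0012 -0.0009]
(-45, -262, 65) -> [ 0.013 -0.013  0.005]
(-45, -262, -6) -> [ 0.015 -0.016  0.715]
```

View pics/s36.png

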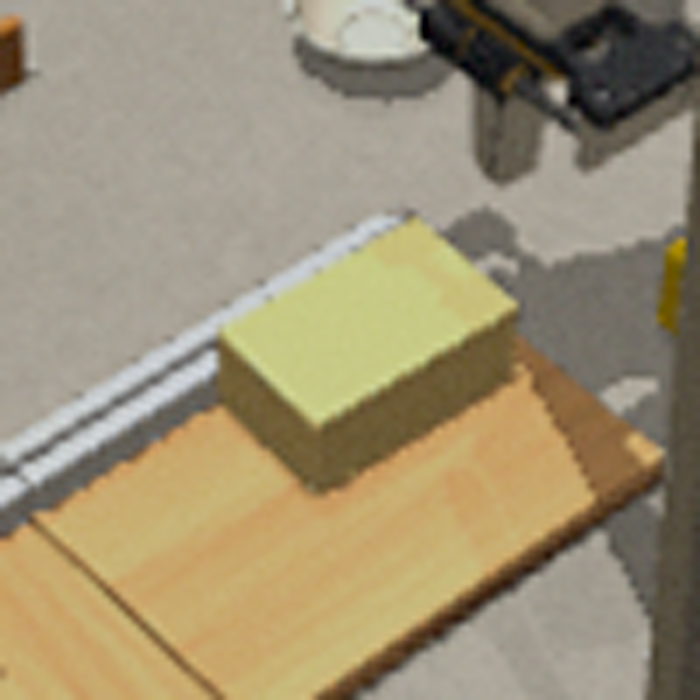

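View pics/t36.png

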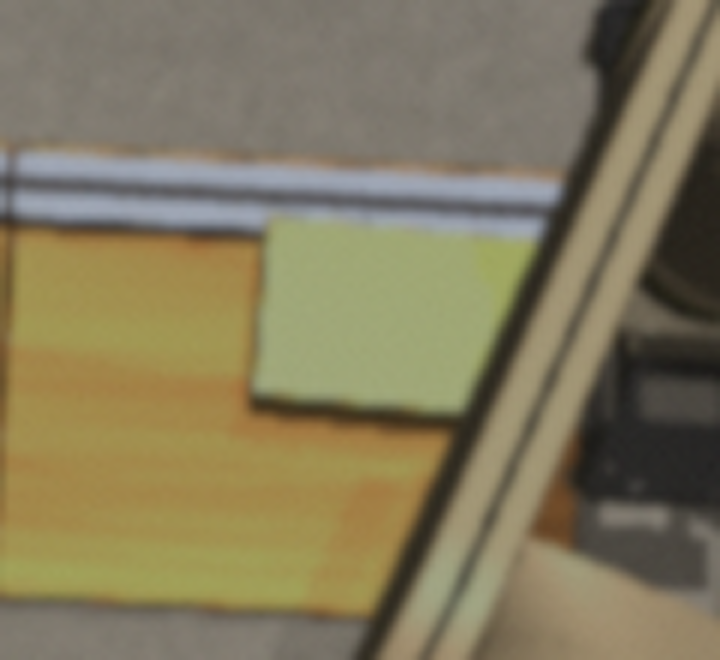

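```bash
python3 - <<'E'
from h import *
for a,b in [(220,338),(413,217),(518,302),(318,427)]: print('s',inv(back('side',(275+(a+.5)/7-.5,120+(b+.5)/7-.5),.081)).round(1))
for a,b in [(268,217),(252,400)]: print('t',inv(back('top',(300+(a+.5)/6-.5,120+(b+.5)/6-.5),.081)).round(1))
p=robot.get_state()['tcp_pos'];print([((px('side',p+[0,0,d])[0]-[275,120])*7).round() for d in(0,.02,.036,.05,.084,.15)])
E
```

```text
s [  -6.1 -114.3   55. ]
s [  -5.4 -241.7   55. ]
s [ -83.  -241.8   55. ]
s [ -81.  -112.9   55. ]
t [   0.2 -115.3   55. ]
t [ -81.1 -112.4   55. ]
[array([490., 224.]), array([492., 195.]), array([493., 172.]), array([495., 152.]), array([498., 100.]), array([505.,  -4.])]
```

Call:
send_rows(
  commands=[
    {"translation": [-0.05, -0.01, 0.2], "rotation": [0, 0, 0], "fingers": 1},
    {"translation": [-0.05, -0.01, 0.45], "rotation": [0, 0, 0], "fingers": 1},
    {"translation": [-0.05, -0.01, 0.65], "rotation": [0, 0, 0], "fingers": 1},
    {"translation": [-0.05, -0.01, 0.71], "rotation": [0, 0, 0], "fingers": 1},
    {"translation": [-0.05, -0.01, 0.71], "rotation": [0, 0, 0], "fingers": 1},
  ],
)

```text
clock: 24.78
tcp_pos: [0.5282, -0.1933, 0.019]
ee_rot: [-2.274, -2.167, 0.001]
wrist_force: [-1.2, -0.0, 0.3]
finger_gap: 0.003
```

```bash
python3 - <<'E'
from h import *
plan([(-45,-250,-6),(-45,-200,-6)])
im=viewer.get_image("side"); crop(im,275,375,100,200,7,"pics/s37.png")
E
```

```text
t 24.77 now fence [ -47.3 -264.7   -7. ] force [-1.2 -0.   0.3] rot [-0.0005 -0.0002  0.0011]
(-45, -250, -6) -> [ 0.147  0.024 -0.01 ]
(-45, -200, -6) -> [ 0.647  0.025 -0.01 ]
```

View pics/s37.png

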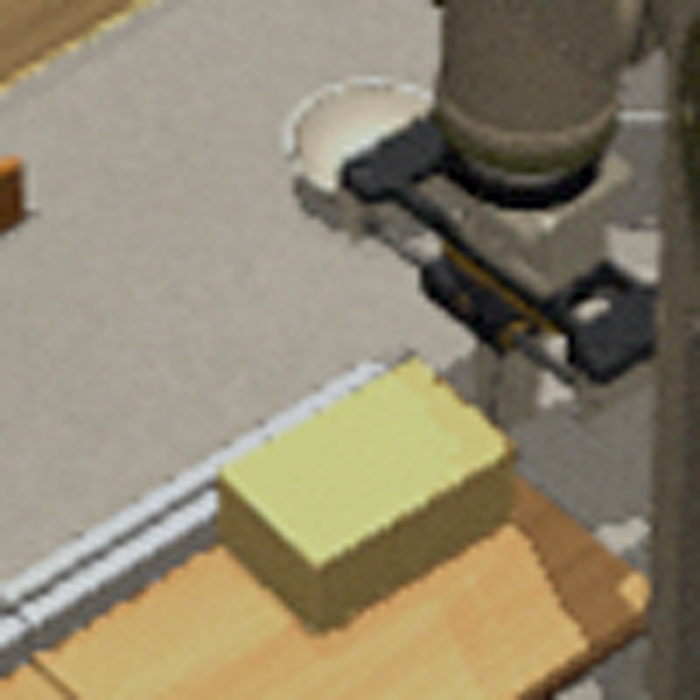

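Call:
send_rows(
  commands=[
    {"translation": [0.06, 0.01, 0], "rotation": [0, 0, 0], "fingers": 1},
    {"translation": [0.12, 0.02, 0], "rotation": [0, 0, 0], "fingers": 1},
    {"translation": [0.18, 0.02, 0], "rotation": [0, 0, 0], "fingers": 1},
    {"translation": [0.25, 0.02, 0], "rotation": [0, 0, 0], "fingers": 1},
  ],
)

```text
clock: 25.32
tcp_pos: [0.5326, -0.169, 0.0201]
ee_rot: [2.273, 2.166, 0.0]
wrist_force: [0.8, -4.0, 3.0]
finger_gap: 0.006
```

Call:
send_rows(
  commands=[
    {"translation": [0.08, 0, 0], "rotation": [0, 0, 0], "fingers": 1},
    {"translation": [0.16, 0, 0], "rotation": [0, 0, 0], "fingers": 1},
    {"translation": [0.24, 0, 0], "rotation": [0, 0, 0], "fingers": 1},
    {"translation": [0.32, 0, 0], "rotation": [0, 0, 0], "fingers": 1},
  ],
)

```text
clock: 25.82
tcp_pos: [0.5334, -0.1362, 0.0194]
ee_rot: [-2.274, -2.167, 0.0]
wrist_force: [-0.9, -4.8, 2.9]
finger_gap: 0.004
```

```bash
python3 - <<'E'
from h import *
plan([(-45,-200,-6),(-45,-100,-6)])
im=viewer.get_image("side"); crop(im,255,365,110,220,6,"pics/s38.png")
E
```

```text
t 25.82 now fence [ -45.1 -207.4   -6.6] force [-0.9 -4.8  2.9] rot [-0.0001  0.      0.001 ]
(-45, -200, -6) -> [ 0.074  0.001 -0.006]
(-45, -100, -6) -> [ 1.074  0.002 -0.006]
```

View pics/s38.png

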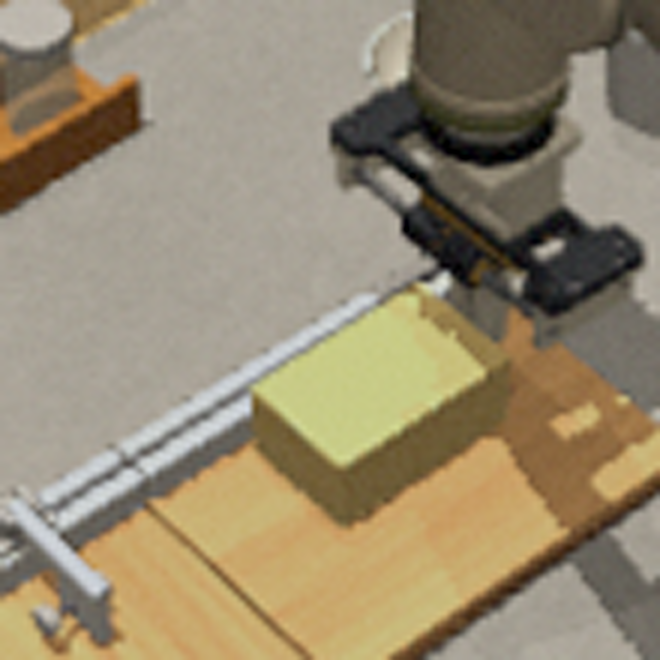

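```bash
python3 - <<'E'
from h import *
for a,b in [(253,391),(417,283),(508,362),(345,468)]: print('s',inv(back('side',(255+(a+.5)/6-.5,110+(b+.5)/6-.5),.081)).round(1))
E
```

```text
s [-10.3 -70.3  55. ]
s [  -6.5 -196.2   55. ]
s [ -87.  -194.5   55. ]
s [-87.3 -72.9  55. ]
```

Call:
send_rows(
  commands=[
    {"translation": [0.08, 0, 0], "rotation": [0, 0, 0], "fingers": 1},
    {"translation": [0.16, 0, 0], "rotation": [0, 0, 0], "fingers": 1},
    {"translation": [0.24, 0, 0], "rotation": [0, 0, 0], "fingers": 1},
    {"translation": [0.32, 0, 0], "rotation": [0, 0, 0], "fingers": 1},
    {"translation": [0.4, 0, 0], "rotation": [0, 0, 0], "fingers": 1},
  ],
)

```text
clock: 26.5
tcp_pos: [0.5352, -0.096, 0.0192]
ee_rot: [-2.274, -2.167, 0.0]
wrist_force: [-1.2, -2.7, 0.4]
finger_gap: 0.005
```

Call:
send_rows(
  commands=[
    {"translation": [0.08, 0, 0], "rotation": [0, 0, 0], "fingers": 1},
    {"translation": [0.16, 0, 0], "rotation": [0, 0, 0], "fingers": 1},
    {"translation": [0.24, 0, 0], "rotation": [0, 0, 0], "fingers": 1},
    {"translation": [0.32, 0, 0], "rotation": [0, 0, 0], "fingers": 1},
    {"translation": [0.4, 0, 0], "rotation": [0, 0, 0], "fingers": 1},
  ],
)

```text
clock: 27.12
tcp_pos: [0.5371, -0.0561, 0.0191]
ee_rot: [-2.274, -2.167, 0.0]
wrist_force: [-0.1, -2.9, -1.6]
finger_gap: 0.008
```

```bash
python3 - <<'E'
from h import *
plan([(-45,-200,-6),(-45,-100,-6)])
im=viewer.get_image("side"); crop(im,225,335,130,240,6,"pics/s39.png")
im=viewer.get_image("top"); crop(im,255,375,120,220,6,"pics/t39.png")
E
```

```text
t 27.12 now fence [ -45.3 -127.2   -6.9] force [-0.1 -2.9 -1.6] rot [-0.0003 -0.0001  0.0011]
(-45, -200, -6) -> [-0.728  0.002 -0.009]
(-45, -100, -6) -> [ 0.272  0.004 -0.008]
```

View pics/s39.png

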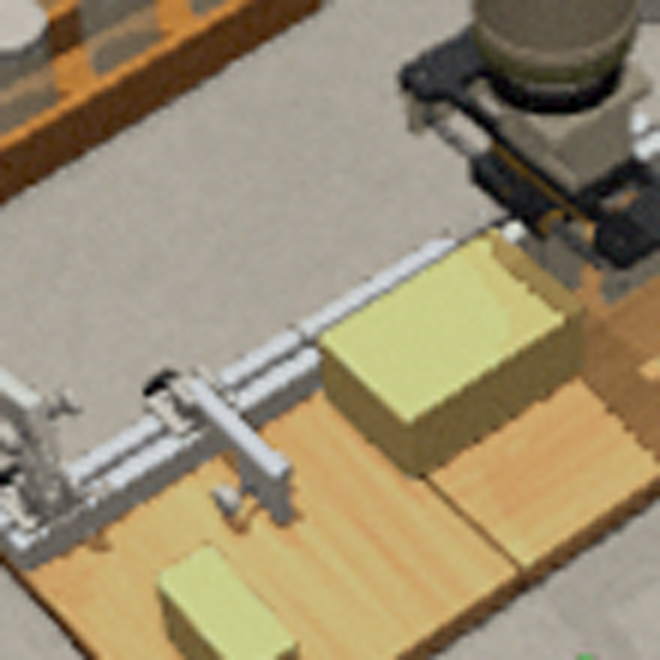

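View pics/t39.png

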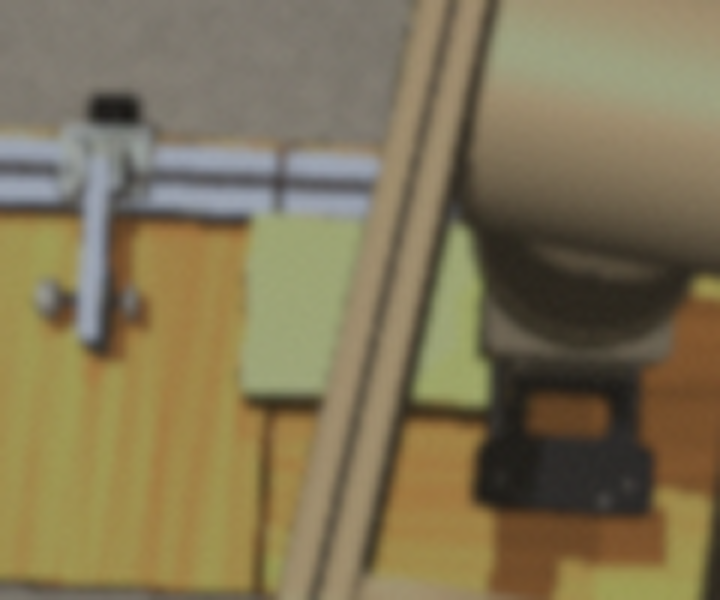

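```bash
python3 - <<'E'
from h import *
for a,b in [(320,339),(488,237),(583,310),(408,420)]: print('s',inv(back('side',(225+(a+.5)/6-.5,130+(b+.5)/6-.5),.081)).round(1))
for a,b in [(252,213),(243,397),(488,411)]: print('t',inv(back('top',(255+(a+.5)/6-.5,120+(b+.5)/6-.5),.081)).round(1))
for a,b in [(143,303),(122,303)]: print('foot',inv(back('top',(255+(a+.5)/6-.5,120+(b+.5)/6-.5),.047)).round(1))
E
```

```text
s [-9.   8.8 55. ]
s [ -10.3 -110.4   55. ]
s [ -87.  -115.4   55. ]
s [-85.3   7.9  55. ]
t [-5. 10. 55.]
t [-86.6   8.7  55. ]
t [-86.7 -97.9  55. ]
foot [-41.3  59.2  21. ]
foot [-41.9  68.6  21. ]
```

Call:
send_rows(
  commands=[
    {"translation": [0.08, 0.01, 0], "rotation": [0, 0, 0], "fingers": 1},
    {"translation": [0.16, 0.02, 0], "rotation": [0, 0, 0], "fingers": 1},
    {"translation": [0.24, 0.03, 0], "rotation": [0, 0, 0], "fingers": 1},
    {"translation": [0.32, 0.04, 0], "rotation": [0, 0, 0], "fingers": 1},
  ],
)

```text
clock: 27.72
tcp_pos: [0.5429, -0.0245, 0.0194]
ee_rot: [-2.274, -2.167, 0.0]
wrist_force: [-1.0, -1.9, -0.3]
finger_gap: 0.005
```

Call:
send_rows(
  commands=[
    {"translation": [0.04, 0.01, 0], "rotation": [0, 0, 0], "fingers": 1},
    {"translation": [0.08, 0.02, 0], "rotation": [0, 0, 0], "fingers": 1},
    {"translation": [0.11, 0.02, 0], "rotation": [0, 0, 0], "fingers": 1},
  ],
)

```text
clock: 28.1
tcp_pos: [0.5453, -0.0141, 0.0193]
ee_rot: [-2.274, -2.167, 0.001]
wrist_force: [-0.8, -3.5, -0.7]
finger_gap: 0.005
```

```bash
python3 - <<'E'
from h import *
plan([(-45,-82,-6),(-45,-95,-6)])
im=viewer.get_image("side"); crop(im,225,335,130,240,6,"pics/s40.png")
im=viewer.get_image("top"); crop(im,255,375,120,220,6,"pics/t40.png")
E
```

```text
t 28.1 now fence [-39.3 -84.9  -6.7] force [-0.8 -3.5 -0.7] rot [-0.0002  0.0002  0.001 ]
(-45, -82, -6) -> [ 0.029 -0.057 -0.007]
(-45, -95, -6) -> [-0.101 -0.058 -0.007]
```

View pics/s40.png

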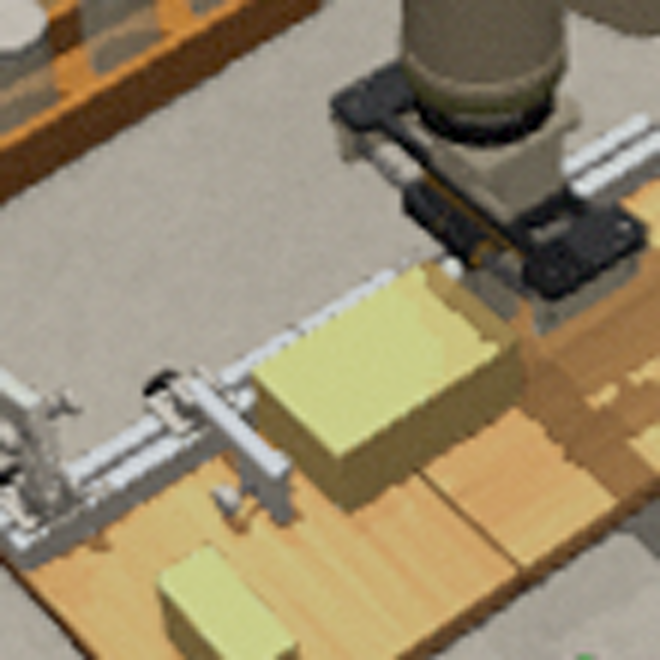

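View pics/t40.png

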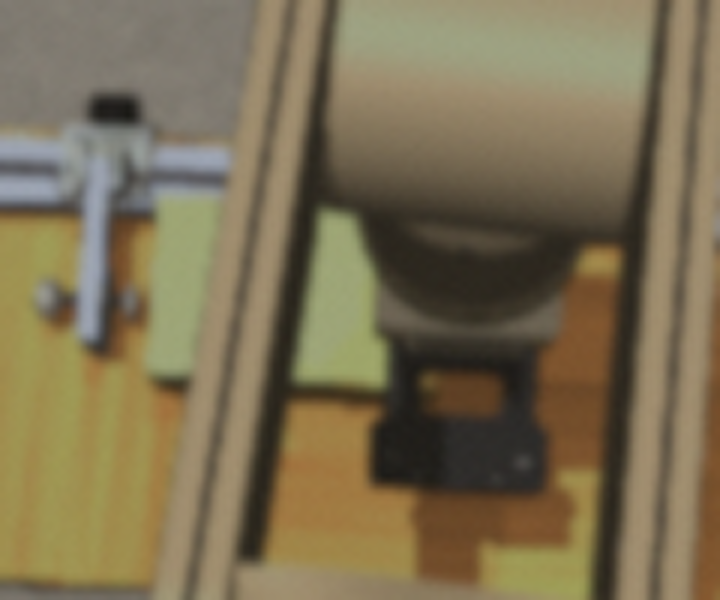

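```bash
python3 - <<'E'
from h import *
for a,b in [(253,375),(422,268),(522,345),(342,456)]: print('s',inv(back('side',(225+(a+.5)/6-.5,130+(b+.5)/6-.5),.081)).round(1))
for a,b in [(156,193),(147,379),(385,390)]: print('t',inv(back('top',(255+(a+.5)/6-.5,120+(b+.5)/6-.5),.081)).round(1))
E
```

```text
s [-5.9 52.3 55. ]
s [ -4.5 -67.   55. ]
s [-84.6 -73.   55. ]
s [-81.7  50.   55. ]
t [ 1.6 52.6 55. ]
t [-81.  51.  55.]
t [-80.  -52.7  55. ]
```

Call:
send_rows(
  commands=[
    {"translation": [0.02, 0.004, 0], "rotation": [0, 0, 0], "fingers": 1},
    {"translation": [0.04, 0.008, 0], "rotation": [0, 0, 0], "fingers": 1},
  ],
)

```text
clock: 28.45
tcp_pos: [0.5458, -0.0107, 0.0193]
ee_rot: [-2.275, -2.167, 0.002]
wrist_force: [-3.4, -5.1, 0.6]
finger_gap: 0.007
```

Call:
send_rows(
  commands=[
    {"translation": [0.008, 0.002, 0], "rotation": [0, 0, 0], "fingers": 1},
  ],
)

```text
clock: 28.58
tcp_pos: [0.546, -0.0099, 0.0192]
ee_rot: [-2.274, -2.167, 0.002]
wrist_force: [-3.6, -5.2, 1.3]
finger_gap: 0.002
```

Call:
send_rows(
  commands=[
    {"translation": [0.008, 0, 0], "rotation": [0, 0, 0], "fingers": 1},
  ],
)

```text
clock: 28.7
tcp_pos: [0.5461, -0.0092, 0.0193]
ee_rot: [-2.275, -2.167, 0.002]
wrist_force: [-2.6, -4.8, 0.4]
finger_gap: 0.004
```

Call:
send_rows(
  commands=[
    {"translation": [0.008, 0, 0], "rotation": [0, 0, 0], "fingers": 1},
  ],
)

```text
clock: 28.82
tcp_pos: [0.5461, -0.0083, 0.0192]
ee_rot: [-2.275, -2.167, 0.002]
wrist_force: [-3.1, -5.3, 0.8]
finger_gap: 0.005
```

Call:
send_rows(
  commands=[
    {"translation": [0.006, 0, 0], "rotation": [0, 0, 0], "fingers": 1},
  ],
)

```text
clock: 28.95
tcp_pos: [0.5462, -0.0078, 0.0193]
ee_rot: [-2.275, -2.167, 0.002]
wrist_force: [-2.4, -4.2, 0.9]
finger_gap: 0.007
```

Call:
send_rows(
  commands=[
    {"translation": [0.006, 0, 0], "rotation": [0, 0, 0], "fingers": 1},
  ],
)

```text
clock: 29.08
tcp_pos: [0.5462, -0.0072, 0.0192]
ee_rot: [-2.275, -2.167, 0.002]
wrist_force: [-2.8, -4.6, 0.6]
finger_gap: 0.008
```

```bash
python3 - <<'E'
from h import *
plan([])
im=viewer.get_image("side"); crop(im,240,300,165,225,11,"pics/s41.png")
im=viewer.get_image("top"); crop(im,260,300,140,200,11,"pics/t41.png")
E
```

```text
t 29.07 now fence [-38.7 -77.9  -6.8] force [-2.8 -4.6  0.6] rot [-0.0007  0.0005  0.0008]
```

View pics/t41.png

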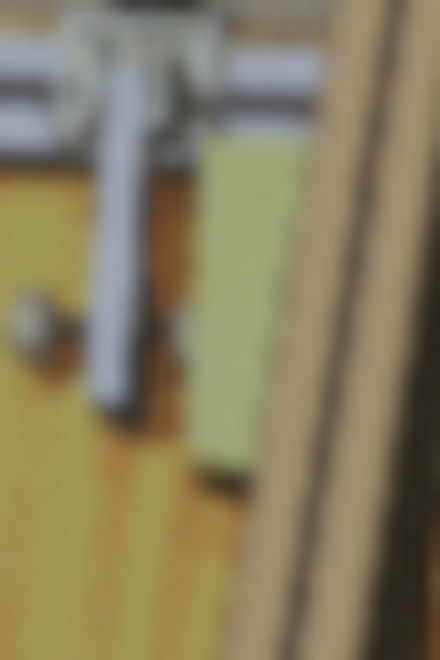

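Call:
send_rows(
  commands=[
    {"translation": [0.005, 0, 0], "rotation": [0, 0, 0], "fingers": 1},
  ],
)

```text
clock: 29.3
tcp_pos: [0.5462, -0.0067, 0.0193]
ee_rot: [-2.275, -2.167, 0.002]
wrist_force: [-3.6, -5.8, 1.3]
finger_gap: 0.005
```

Call:
send_rows(
  commands=[
    {"translation": [0.005, 0, 0], "rotation": [0, 0, 0], "fingers": 1},
  ],
)

```text
clock: 29.42
tcp_pos: [0.5462, -0.0062, 0.0193]
ee_rot: [-2.275, -2.167, 0.002]
wrist_force: [-4.6, -5.1, 1.0]
finger_gap: 0.006
```

Call:
send_rows(
  commands=[
    {"translation": [0.005, 0, 0], "rotation": [0, 0, 0], "fingers": 1},
  ],
)

```text
clock: 29.55
tcp_pos: [0.5463, -0.0057, 0.0193]
ee_rot: [-2.275, -2.167, 0.002]
wrist_force: [-3.3, -4.0, 0.7]
finger_gap: 0.005
```

Call:
send_rows(
  commands=[
    {"translation": [0.005, 0, 0], "rotation": [0, 0, 0], "fingers": 1},
  ],
)

```text
clock: 29.68
tcp_pos: [0.5463, -0.0052, 0.0193]
ee_rot: [-2.275, -2.167, 0.002]
wrist_force: [-3.5, -5.4, 0.2]
finger_gap: 0.008
```

```bash
python3 - <<'E'
from h import *
plan([])
im=viewer.get_image("side"); crop(im,240,300,165,225,11,"pics/s42.png")
E
```

```text
t 29.68 now fence [-38.7 -75.9  -6.7] force [-3.5 -5.4  0.2] rot [-0.0006  0.0005  0.0008]
```

View pics/s42.png

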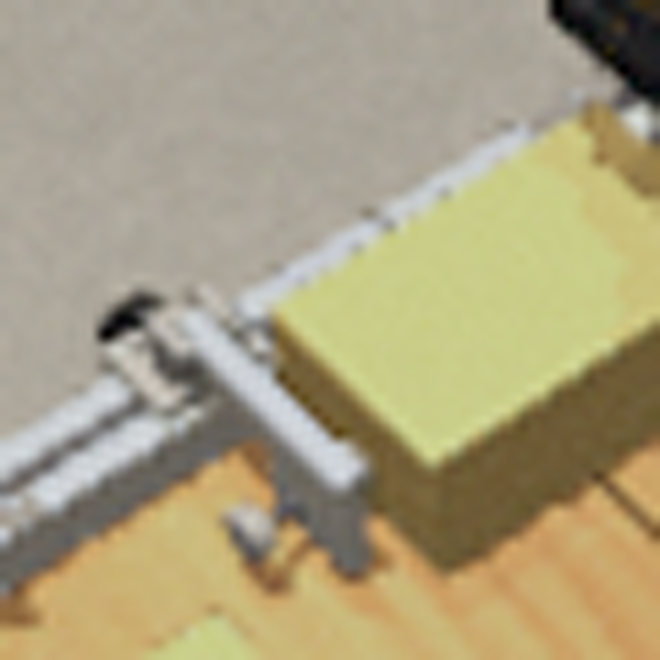

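Call:
send_rows(
  commands=[
    {"translation": [0.005, 0, 0], "rotation": [0, 0, 0], "fingers": 1},
  ],
)

```text
clock: 29.85
tcp_pos: [0.5463, -0.0047, 0.0193]
ee_rot: [-2.275, -2.167, 0.002]
wrist_force: [-4.2, -4.0, 1.4]
finger_gap: 0.006
```

```bash
python3 - <<'E'
from h import *
for a,b in [(272,312),(432,467)]: print(inv(back('side',(240+(a+.5)/11-.5,165+(b+.5)/11-.5),.081)).round(1))
plan([])
E
```

```text
[-3.4 60.5 55. ]
[-80.5  60.2  55. ]
t 29.85 now fence [-38.7 -75.4  -6.7] force [-4.2 -4.   1.4] rot [-0.0007  0.0005  0.0008]
```

Call:
send_rows(
  commands=[
    {"translation": [0.005, 0, 0], "rotation": [0, 0, 0], "fingers": 1},
  ],
)

```text
clock: 29.98
tcp_pos: [0.5463, -0.0042, 0.0193]
ee_rot: [-2.275, -2.167, 0.002]
wrist_force: [-2.8, -5.8, 1.4]
finger_gap: 0.008
```

Call:
send_rows(
  commands=[
    {"translation": [0.004, 0, 0], "rotation": [0, 0, 0], "fingers": 1},
  ],
)

```text
clock: 30.1
tcp_pos: [0.5463, -0.0042, 0.0193]
ee_rot: [2.275, 2.167, -0.003]
wrist_force: [-3.5, -6.7, 1.2]
finger_gap: 0.005
```

Call:
send_rows(
  commands=[
    {"translation": [0.003, 0, 0], "rotation": [0, 0, 0], "fingers": 1},
  ],
)

```text
clock: 30.22
tcp_pos: [0.5463, -0.0041, 0.0193]
ee_rot: [2.275, 2.166, -0.003]
wrist_force: [-2.9, -8.5, 0.6]
finger_gap: 0.004
```

Call:
send_rows(
  commands=[
    {"translation": [0.003, 0, 0], "rotation": [0, 0, 0], "fingers": 1},
  ],
)

```text
clock: 30.35
tcp_pos: [0.5464, -0.0041, 0.0193]
ee_rot: [2.274, 2.166, -0.004]
wrist_force: [-3.6, -9.7, 0.3]
finger_gap: 0.005
```

Call:
send_rows(
  commands=[
    {"translation": [0.002, 0, 0], "rotation": [0, 0, 0], "fingers": 1},
    {"translation": [0.002, 0, 0], "rotation": [0, 0, 0], "fingers": 1},
    {"translation": [0.002, 0, 0], "rotation": [0, 0, 0], "fingers": 1},
  ],
)

```text
clock: 30.72
tcp_pos: [0.5463, -0.0041, 0.0193]
ee_rot: [2.275, 2.166, -0.004]
wrist_force: [-3.5, -9.9, 1.1]
finger_gap: 0.002
```

```bash
python3 - <<'E'
from h import *
plan([])
im=viewer.get_image("side"); crop(im,240,315,155,225,10,"pics/s43.png")
plan([])
E
```

```text
t 30.73 now fence [-38.7 -74.9  -6.7] force [-3.5 -9.9  1.1] rot [-0.0007  0.0015  0.0006]
t 30.77 now fence [-38.7 -74.9  -6.8] force [ -4.2 -10.3   1.4] rot [-0.0007  0.0015  0.0006]
```

View pics/s43.png

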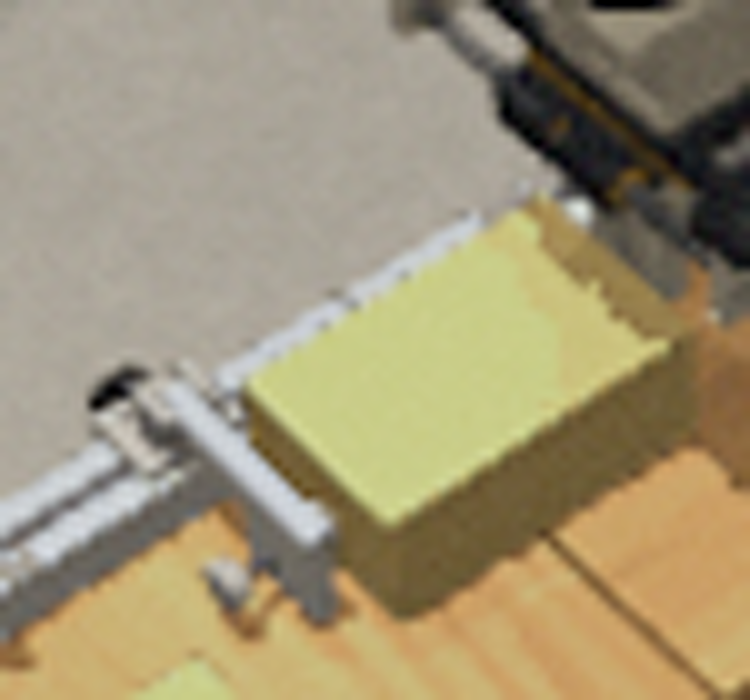

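```bash
python3 - <<'E'
from h import *
c=[inv(back('side',(240+(a+.5)/10-.5,155+(b+.5)/10-.5),.081)) for a,b in [(247,382),(530,198),(690,335),(393,527)]]
for q in c: print(q.round(1))
print('angles',(c[0]-c[1])[0]/(c[0]-c[1])[1],(c[3]-c[2])[0]/(c[3]-c[2])[1])
E
```

```text
[-2.8 60.2 55. ]
[  0.4 -60.6  55. ]
[-81.3 -62.7  55. ]
[-81.4  60.7  55. ]
angles -0.026456256605437177 -0.0009307238413769709
```

Call:
send_rows(
  commands=[
    {"translation": [-0.05, 0, 0], "rotation": [0, 0, 0], "fingers": 1},
    {"translation": [-0.2, 0, 0], "rotation": [0, 0, 0], "fingers": 1},
    {"translation": [-0.3, -0.2, -0.5], "rotation": [0, 0, 0], "fingers": 1},
    {"translation": [-0.6, -0.6, -0.7], "rotation": [0, 0, 0], "fingers": 1},
    {"translation": [-1, -1, -0.7], "rotation": [0, 0, 0], "fingers": 1},
  ],
)

```text
clock: 31.4
tcp_pos: [0.4432, -0.0987, 0.0919]
ee_rot: [2.27, 2.166, 0.004]
wrist_force: [0.3, -1.2, 0.7]
finger_gap: 0.006
```

Call:
send_rows(
  commands=[
    {"translation": [-0.5, -0.2, 0], "rotation": [0, 0, 0], "fingers": 1},
    {"translation": [-1, -0.2, 0], "rotation": [0, 0, 0], "fingers": 1},
    {"translation": [-1, -0.2, 0], "rotation": [0, 0, 0], "fingers": 1},
  ],
)

```text
clock: 31.78
tcp_pos: [0.417, -0.1997, 0.09]
ee_rot: [2.278, 2.161, 0.0]
wrist_force: [-0.2, 1.1, 0.7]
finger_gap: 0.01
```

```bash
python3 - <<'E'
from h import *
plan([])
im=viewer.get_image("side"); crop(im,230,310,155,235,9,"pics/s44.png")
im=viewer.get_image("top"); crop(im,255,345,125,190,8,"pics/t44.png")
E
```

```text
t 31.77 now fence [-158.1 -276.7   64. ] force [-0.2  1.1  0.7] rot [ 0.0009  0.0007 -0.0019]
```

View pics/s44.png

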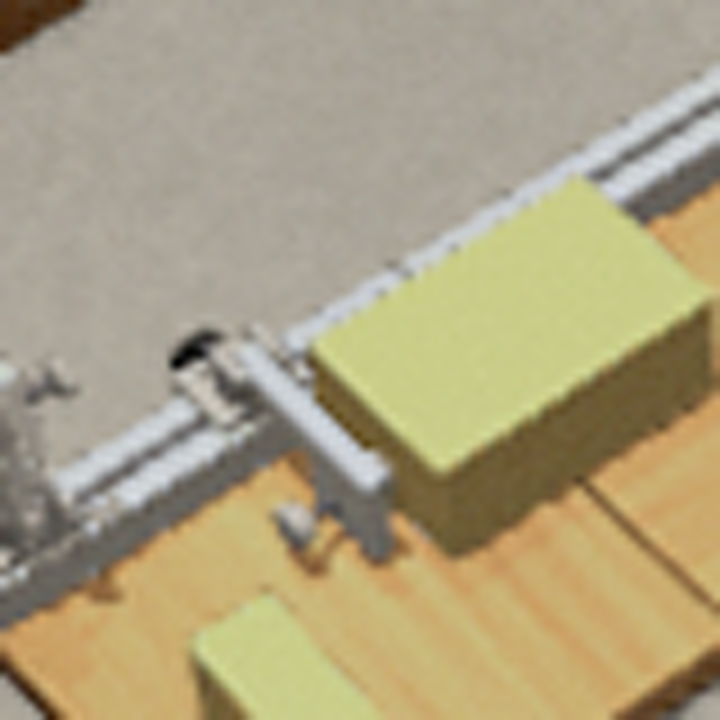

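View pics/t44.png

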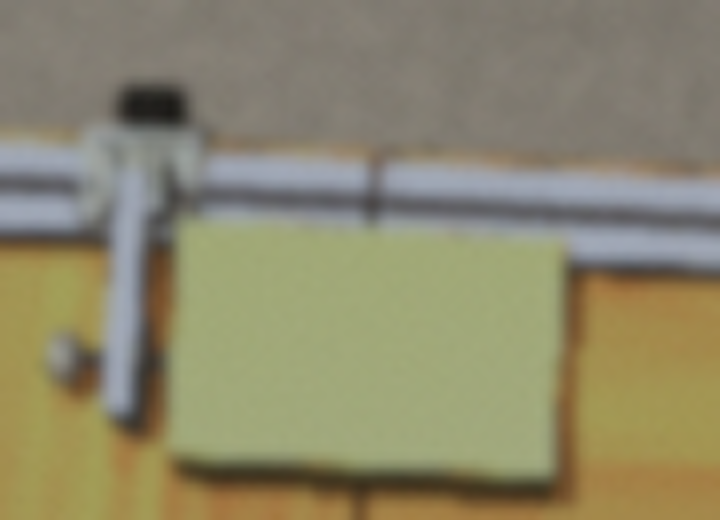

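```bash
cat > blk.py <<'E'
from h import *
def line(pts): # fit x=a*y+b
    a,b=np.polyfit(pts[:,1],pts[:,0],1);return a,b
im=viewer.get_image("top");cv2.imwrite("pics/full_t.png",im[:,:,::-1])
hsv=cv2.cvtColor(im,cv2.COLOR_RGB2HSV);print(hsv[165,300],hsv[185,290],im[165,300])
big=cv2.resize(im,None,fx=4,fy=4,interpolation=cv2.INTER_CUBIC).astype(float)
g=lambda u,v:back('top',((u+.5)/4-.5,(v+.5)/4-.5),.081)
# signal: b/r ratio
s=big[:,:,1]
Fr=[];Bk=[];fe=[]
for y in np.arange(-50,50,5)/1000.:
    # sample along fence x at block top
    xs=np.arange(-.11,.04,.0005)
    p=px('top',F(P,np.c_[xs,np.full_like(xs,y),np.full_like(xs,.055)]))
    v=np.array([cv2.remap(im.astype(np.float32)[:,:,c],p[:,0].astype(np.float32).reshape(-1,1),p[:,1].astype(np.float32).reshape(-1,1),cv2.INTER_CUBIC).ravel() for c in range(3)])
    d=np.abs(np.gradient(cv2.GaussianBlur(v.T,(1,1),0),axis=0)).sum(1)
    gm=(xs>-.10)&(xs<-.065);Fr.append((xs[gm][np.argmax(d[gm])]*1000,y*1000))
    gm=(xs>-.02)&(xs<.02);Bk.append((xs[gm][np.argmax(d[gm])]*1000,y*1000))
Fr=np.array(Fr);Bk=np.array(Bk)
for n,q in(('front',Fr),('back',Bk)): print(n,line(q),np.round(q[:,0],1))
E
python3 blk.py
```

```text
[ 35  74 169] [ 17 146  89] [161 169 120]
front (np.float64(0.004887218045112791), np.float64(-78.51278195488717)) [-79.  -79.  -79.5 -79.5 -77.5 -77.5 -78.  -78.  -78.5 -78.5 -79.  -79.
 -79.5 -79.5 -77.5 -77.5 -78.  -78.5 -78.5 -78.5]
back (np.float64(-0.007819548872180417), np.float64(12.280451127819653)) [12.  14.  14.  13.5 13.5 13.  13.  12.5 12.5  7.   4.  14.  13.5 13.5
 13.5 13.  12.5 12.5 12.5 12. ]
```

```bash
python3 - <<'E'
from h import *
im=cv2.imread("pics/full_t.png")[:,:,::-1]
crop(im,215,411,125,235,4,"pics/t45.png")
a=cv2.imread("pics/t30.png",0).astype(np.float32);b=cv2.imread("pics/t45.png",0).astype(np.float32)
for n,(x0,x1,y0,y1) in {'near saddle/flag':(175,238,40,215),'knob':(200,265,35,120),'far stop':(30,120,0,120),'slice':(50,140,210,355)}.items():
    A=a[y0:y1,x0:x1];B=b[y0:y1,x0:x1]
    print(n,cv2.phaseCorrelate(A,B,cv2.createHanningWindow(A.shape[::-1],cv2.CV_32F)))
E
```

```text
near saddle/flag ((0.01446149803807728, 0.007095916768179222), 0.6616500235266156)
knob ((-0.12008119856891142, 0.09896151466168135), 0.5570326404807008)
far stop ((-0.008175396800979229, -0.08132616671685611), 0.6524466339747111)
slice ((-0.1778138617635605, -0.11402505351210834), 0.423383824383771)
```

```bash
python3 - <<'E'
from h import *
plan([]); order.hand_in()
E
```

```text
t 31.93 now fence [-157.9 -272.9   63.3] force [-0.6  0.4 -0.2] rot [-0.     -0.0005  0.0007]
the job is handed in; nothing more can be done
```

I led the near flag down to its rest, pushed the block flat onto the fence and slid it along until it bore on the stop's foot. Then I backed the gripper off clear and handed the job in at about 32 s. No verdict is reported.

**Last checks:**
- **Flag:** pressed down until the force rose to 12.6 N with the tool stopped at level height. I did not measure its angle in the pictures.
- **Bearing on the stop:** the push settled at about 10 N for 0.4 s. Sliding alone took about 5 N, so I infer about 5 N on the foot. I did not measure the foot force or the final gap separately.
- **Block against the fence:** in the top picture its front edge lies about 78.5 mm before the fence and within 0.005 rad of it. That fits a block about 80 mm wide lying flush, give or take 2 mm.
- **Stop setting:** comparing pictures from before and after the push, the near stop, far stop and slice shifted by about 0.1 mm or less.
- **Other items:** I did not measure the mortar, pestle, cup, canister, knife or dish after the moves. None was touched knowingly.

**What went wrong or disagreed:**
- **Fingertip height:** the real fingertips sit about 36 mm higher than the reported tool point. My first attempt on the flag therefore passed over its top.
- **Press on the board:** finding that offset took a press on the bed, which I let climb to about 56 N down and 28 N sideways before lifting off. I could not tell whether the fingers or the gripper's body took that load, and the body limit is 40 N.
- **Press into the fence:** the first push against the fence reached about 47 N along x and 37 N up. The finger was thicker than I had assumed, and I backed off at once.
- **Unexplained contact:** while lowering, I felt a light 3 N sideways contact near the fence and could not identify it. It went away when I moved 6 mm back.

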